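# Lever the set mosaic tile out of its casting frame

## Task

The mosaic tile has set. First take the whetstone that weighs it down off the tile and lay it flat on the bench well clear of the casting frame; then pick up the red-handled pry bar, put its blade through the frame's window under the tile and over the steel rod, and lever the tile up until its front edge snaps past both spring catches and stays up on them. Leave the tile sitting in the frame like that, do not press on or lift the tile with the gripper itself, and do not knock over the white paper cup.

Things in the scene. Friction and masses are not known exactly. Their poses are not given: they have to be found in the camera images.
- mould: fixed casting frame, plywood block 150 x 150 mm with aluminium rim, rim top at z 99 mm. Origin under its centre on the bench. Lever window in its local -x face: y -30 to 30, inward to x = -30, from z 72 up to the tile's underside at z 87. A spring catch (dark housing, red knob, to y = +/-96, z 107) in each side wall at x = -45 holds the tile; about 15 N at the tile's front edge frees it
- fulcrum (a point): top of the middle of the steel rod (10 mm thick, along the frame's y) before the window: the fulcrum, z 77 mm, at frame x = -87. The tile's front edge is 25 mm behind it (x = -62), its underside 10 mm higher. From lying level on the rod the blade tip must rise about 15.5 mm; with the tip at frame x = -42 that is a lever turn of 0.35 rad; 0.45 rad is safe
- tile: mosaic tile: grey backing plate 124 (x) x 120 (y) x 4 mm with a mosaic field 112 x 100 mm on it, 12 mm thick in all, 300 g; lies in the frame with its axes along the frame's. Origin at the centre of its underside
- tile_front_left (a point): on the underside of the tile at its front edge (local x = -62 mm), 50 mm to +y; seated it is 87 mm above the bench, snapped up on the catches 101 to 106 mm
- tile_front_right (a point): the same, 50 mm to -y
- whetstone: dark grey whetstone block 50 (x) x 88 (y) x 21 mm lying on the tile; origin at the centre of its underside
- cup_white: white paper cup, 76 mm diameter, 93 mm tall, standing; origin at its foot
- pry_bar: flat pry bar, 194 mm long, 180 g, lying on the bench; local +x points from the grip to the blade. Origin on its underside (bench height when lying). Red plastic grip with black rings: x = -97 to 13, 22 mm wide, z 0 to 16; steel blade: x = 17 to 97, 30 mm wide, 6 mm thick (z 5 to 11)
- pry_bar_tip (a point): middle of the blade's front end (pry bar local 97, 0, 8 mm)
Things that resemble listed ones, but are neither listed nor needed, are in the scene too. Several things have the shape of the whetstone; the one meant has the colours described above.

How it is judged:
By the outcome, as a careful person would: the job done as asked, in the order asked, and still so for the second after the job is handed in, with the robot touching nothing.
It also fails if it takes over 61 s, if anything falls off the work surface, if the arm or the gripper's body presses on something with over 40 N, if the wrist force passes 120 N, or if a joint passes its speed limit or range.

## Robot

A 7-joint arm with a two-finger parallel gripper is mounted at the origin on the work surface; the furniture and walls round the work are solid. World frame = base frame: x ahead of the robot, y to its left, z up, the work surface at z = 0. Lengths are in m, angles in rad, forces in N, time in s.
With the tool pointing down it reaches from about 0.425 to 0.925 m from the base axis. Payload 6.8 kg.
Tool frame: the origin (TCP) lies on the centre line of the jaws, within the pads' length; the fingertips stand 17 mm ahead of it and the grasp point (between the pads) lies 2 mm behind it (ctrl.tcp_to_tips is the distance from the TCP to the fingertips, in m); z points along the fingers, y is the direction in which the jaws open and shut (so a half turn about z gives the same grasp; the last joint's range is limited). The gripper opens to 88 mm and grips with 3 to 60 N. Pads are 20 mm wide; open, the fingers measure 115 mm over their backs; the gripper's body (75 mm by 178 mm) begins 61 mm behind the grasp point.
Start: joints at [-1.428, 0.477, 0.022, 1.555, -0.011, 1.109, -0.083], TCP at [0.168, 0.654, 0.214] pointing down, gripper open.
Joint ranges: [-2.96, 2.96], [-0.34, 2.1], [-1.41, 1.46], [0.24, 2.44], [-1.37, 4.51], [0.17, 1.92], [-2.96, 2.96]. Speed limits (rad/s): [2.39, 2.39, 3.14, 3.14, 3.14, 3.14, 3.14].

## Interface

Orientations are given as a unit quaternion [w, x, y, z].
In Python, from station import sensors, cams, workorder, ctrl gives the robot as it stands.
- The arm moves only by the tool arm_command, never from a script. Its argument "moves" is text: rows parted by semicolons, each of 6 numbers parted by spaces: the shift along the tool's x, y, z in m, then the turn, a rotation vector about the tool's x, y, z in degrees. In form: x y z wx wy wz; .... A call has 1 to 5 rows; each row shifts and turns the commanded pose from where the row before left it, along the tool's axes as they then stand; what a row does not reach is not made up. A row lasts 1/8 s, in which the tool goes at most 62.5 mm and 10.7 degrees, less where a joint would pass 70% of its speed; a pose out of reach is approached as far as the arm can. A call is refused whole if a number of a shift passes 0.0625 or a number of a turn 10.7, either way. A call with a gripper value outside its range is refused whole. "gripper" is the opening, from 0 (shut) to 1 (fully open), set as the call begins (left out, the last holds). The fingers move at their own pace and stop on an object; "grip_force" is the grip in N (left out, the last holds). Time passes only in rows, so rows that do not move let the fingers close. It gives the time, the measured TCP pose, the force and the opening at its end, in the units of the state.
- sensors.get_obs(): the state, without advancing time (a new reading comes with each control period).
- cams.read_camera(name): name is "scene" or "side" or "wrist"; returns (picture, depth): 420x560x3 uint8, red, green, blue; 420x560 float32, m along the optical axis (not along the pixel's ray), 0 where there is no reading.
- cams.camera_info(name): a dict with "intrinsics" (3x3 intrinsics, pixels), "k1" (the pictures are not rectified: a ray, as slopes to the right and down, at radius r is drawn at 1 + k1 r^2 times it, then the intrinsics apply), "world_to_cam" (4x4, takes a point from world to camera coordinates); the wrist camera has in their place "hand_eye" (4x4, takes a point from camera to tool coordinates, whose origin is the TCP and whose axes are the flange's). Camera axes: x right, y down, z forward; pixel columns grow to the right and rows downward; lengths in m; the calibration is good to about 2 mm. A picture is of the moment at which its call begins: read the wrist's pose just before it. camera_info takes no time and is no camera call.
- workorder.hand_in(): hands the job in, once; it reports no verdict.
The state is a dict: "time": time; "qpos": joint angles; "qd": joint speeds; "tau": joint torques, N m; "ee_pos": TCP position; "ee_rot": TCP orientation; "ft_force": force on the tool from outside, world axes, zero at the start; "wrist_torque": the same for the moment, N m; "finger_gap": finger opening in m.
Only numpy, scipy, OpenCV 4.12 (cv2) and the standard library are available. Lean on these libraries where they do the work, as an engineer would, in place of code of your own. Each camera call takes 0.05 s, during which the arm holds its last target.

## Working session

There is one attempt and no reset: what is moved stays moved. The work goes in short steps, Python scripts to look and compute and a tool call to move; the robot and the scene stay as the last step left them, time stands still between calls to the robot, and variables do not carry over. Pictures are saved under pics/ and viewed, and the job is handed in when it is done.

Besides the shell and the picture viewer there is one more tool, called as name(argument=value, ...), one argument or row to a line, values as JSON. arm_command: Moves the arm, as the interface text tells. Its arguments: {"type":"object","properties":{"moves":{"type":"string"},"gripper":{"type":"number"},"grip_force":{"type":"number"}},"required":["moves"]}

```bash
ls; mkdir -p pics
python3 - <<'E'
from station import sensors,cams,workorder,ctrl
import cv2,numpy as np
np.set_printoptions(precision=4,suppress=True)
o=sensors.get_obs()
for k in o: print(k,o[k])
print(ctrl.tcp_to_tips)
for n in ("scene","side","wrist"):
    im,d=cams.read_camera(n)
    cv2.imwrite(f"pics/{n}0.png",im[:,:,::-1]); np.savez(f"pics/{n}0.npz",im=im,d=d)
    print(n,cams.camera_info(n))
E
```

```text
pics
time 0.0
qpos [-1.4281  0.4778  0.0223  1.5565 -0.0115  1.1093 -0.0831]
qd [-0.0003 -0.0001  0.0007 -0.0008 -0.0002 -0.0014 -0.0001]
tau [ -0.0001 -58.2829   1.5346 -27.2607  -0.0543   0.017    0.0002]
ee_pos [0.1674 0.6533 0.2132]
ee_rot [-0.      0.1251  0.9921 -0.0009]
ft_force [0.0887 0.2412 0.4685]
wrist_torque [-0.0295 -0.055   0.027 ]
finger_gap 0.08778966981903813
0.017
scene {'intrinsics': array([[452.9152,   0.    , 273.3099],
       [  0.    , 452.9152, 208.7939],
       [  0.    ,   0.    ,   1.    ]]), 'k1': -0.010255985436095289, 'world_to_cam': array([[ 0.7335, -0.6796, -0.0131, -0.467 ],
       [-0.5038, -0.5307, -0.6816,  0.306 ],
       [ 0.4563,  0.5065, -0.7316,  1.2173],
       [ 0.    ,  0.    ,  0.    ,  1.    ]])}
side {'intrinsics': array([[399.0496,   0.    , 282.3345],
       [  0.    , 399.0496, 207.3659],
       [  0.    ,   0.    ,   1.    ]]), 'k1': -0.02741077226795238, 'world_to_cam': array([[-0.9976, -0.067 ,  0.0145,  0.5929],
       [-0.0441,  0.4649, -0.8843,  0.156 ],
       [ 0.0524, -0.8828, -0.4668,  1.1856],
       [ 0.    ,  0.    ,  0.    ,  1.    ]])}
wrist {'intrinsics': array([[311.0457,   0.    , 278.3466],
       [  0.    , 311.0457, 208.6956],
       [  0.    ,   0.    ,   1.    ]]), 'k1': -0.06536459111216117, 'hand_eye': array([[-0.    , -0.9605, -0.2783,  0.0754],
       [ 1.    ,  0.    , -0.0001, -0.0011],
       [ 0.0001, -0.2783,  0.9605, -0.1708],
       [ 0.    ,  0.    ,  0.    ,  1.    ]])}
```

View pics/scene0.png

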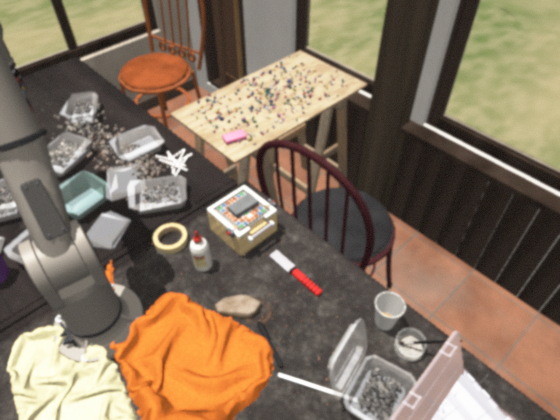

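View pics/side0.png

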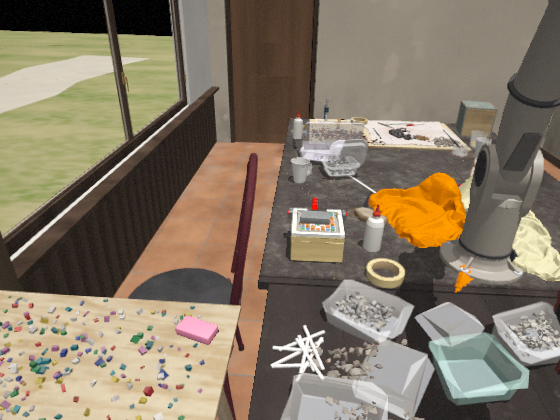

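View pics/wrist0.png

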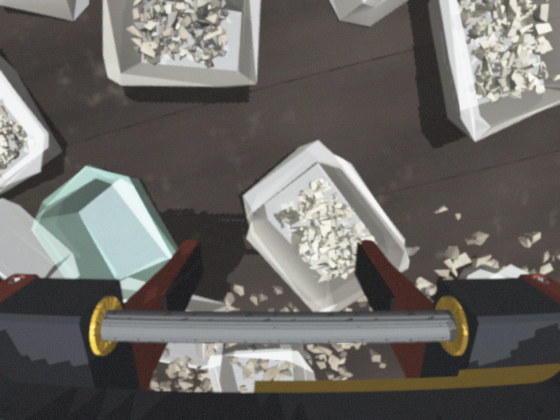

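```bash
cat > h.py <<'E'
from station import sensors,cams,workorder,ctrl
import cv2,numpy as np
from scipy.spatial.transform import Rotation as R
np.set_printoptions(precision=4,suppress=True)
def ee(o=None):
    o=o or sensors.get_obs()
    T=np.eye(4); q=o['ee_rot']; T[:3,:3]=R.from_quat([q[1],q[2],q[3],q[0]]).as_matrix(); T[:3,3]=o['ee_pos']; return T
def grab(n,tag):
    T=ee(); im,d=cams.read_camera(n); inf=cams.camera_info(n)
    c2w=T@inf['hand_eye'] if n=='wrist' else np.linalg.inv(inf['world_to_cam'])
    cv2.imwrite(f'pics/{tag}.png',im[:,:,::-1]); np.savez(f'pics/{tag}.npz',im=im,d=d,c2w=c2w,K=inf['intrinsics'],k1=inf['k1'])
def load(tag): return np.load(f'pics/{tag}.npz')
def fix0():
    for n in ('scene','side','wrist'):
        z=np.load(f'pics/{n}0.npz'); inf=cams.camera_info(n)
        c2w=ee()@inf['hand_eye'] if n=='wrist' else np.linalg.inv(inf['world_to_cam'])
        np.savez(f'pics/{n}0.npz',im=z['im'],d=z['d'],c2w=c2w,K=inf['intrinsics'],k1=inf['k1'])
def slopes(z,px):
    return cv2.undistortPoints(np.array(px,float).reshape(-1,1,2),z['K'],np.array([float(z['k1']),0,0,0])).reshape(-1,2)
def ray(z,px):
    s=slopes(z,px); v=np.c_[s,np.ones(len(s))]@z['c2w'][:3,:3].T; return z['c2w'][:3,3],v
def onz(z,px,h):
    c,v=ray(z,px); return c+v*((h-c[2])/v[:,2])[:,None]
def cloud(z):
    """world xyz image from depth"""
    H,W=z['d'].shape; u,v=np.meshgrid(np.arange(W),np.arange(H))
    s=slopes(z,np.c_[u.ravel(),v.ravel()]); P=np.c_[s,np.ones(len(s))]*z['d'].ravel()[:,None]
    P=P@z['c2w'][:3,:3].T+z['c2w'][:3,3]; return P.reshape(H,W,3)
def proj(z,P):
    w=np.linalg.inv(z['c2w']); p=np.atleast_2d(P)@w[:3,:3].T+w[:3,3]; p2,_=cv2.projectPoints(p,np.zeros(3),np.zeros(3),z['K'],np.array([float(z['k1']),0,0,0])); return p2.reshape(-1,2)
def tri(z1,p1,z2,p2):
    c1,v1=ray(z1,[p1]);c2,v2=ray(z2,[p2]);v1=v1[0];v2=v2[0]
    t=np.linalg.lstsq(np.c_[v1,-v2],c2-c1,rcond=None)[0]; a=c1+t[0]*v1;b=c2+t[1]*v2; return (a+b)/2,np.linalg.norm(a-b)
def crop(tag,x0,y0,x1,y1,s,out):
    im=load(tag)['im'][y0:y1,x0:x1,::-1]; cv2.imwrite(f'pics/{out}.png',cv2.resize(im,None,fx=s,fy=s,interpolation=cv2.INTER_CUBIC))
E
python3 - <<'E'
from h import *
fix0()
for t in('scene0','side0'):
    z=load(t);C=cloud(z)
    pts={'scene0':[(243,203),(275,208),(243,187),(208,210),(243,237),(272,228),(280,258),(318,288),(390,310),(390,297),(300,340)],'side0':[(318,217),(293,212),(343,212),(318,240),(300,165),(315,202),(290,280)]}[t]
    for p in pts: print(t,p,C[p[1],p[0]])
crop('scene0',190,170,350,310,5,'sc_crop0')
crop('side0',270,145,430,275,5,'si_crop0')
E
```

```text
scene0 (243, 203) [ 0.4984 -0.0189  0.1206]
scene0 (275, 208) [ 0.567  -0.0846  0.0992]
scene0 (243, 187) [0.5561 0.0515 0.0984]
scene0 (208, 210) [0.4168 0.05   0.0966]
scene0 (243, 237) [ 0.4313 -0.0949  0.0849]
scene0 (272, 228) [ 0.5483 -0.0899  0.0264]
scene0 (280, 258) [ 0.4945 -0.1828  0.0118]
scene0 (318, 288) [ 0.4966 -0.3346  0.0189]
scene0 (390, 310) [ 0.5822 -0.5159  0.0254]
scene0 (390, 297) [ 0.584  -0.504   0.0738]
scene0 (300, 340) [ 0.3559 -0.4049  0.0021]
side0 (318, 217) [ 0.4923 -0.0046  0.1178]
side0 (293, 212) [ 0.5672 -0.0652  0.0977]
side0 (343, 212) [ 0.4149 -0.064   0.1061]
side0 (318, 240) [0.4908 0.057  0.0779]
side0 (300, 165) [ 0.5569 -0.4825  0.0872]
side0 (315, 202) [ 0.494  -0.3035  0.0147]
side0 (290, 280) [0.5635 0.1469 0.0021]
```

View pics/sc_crop0.png

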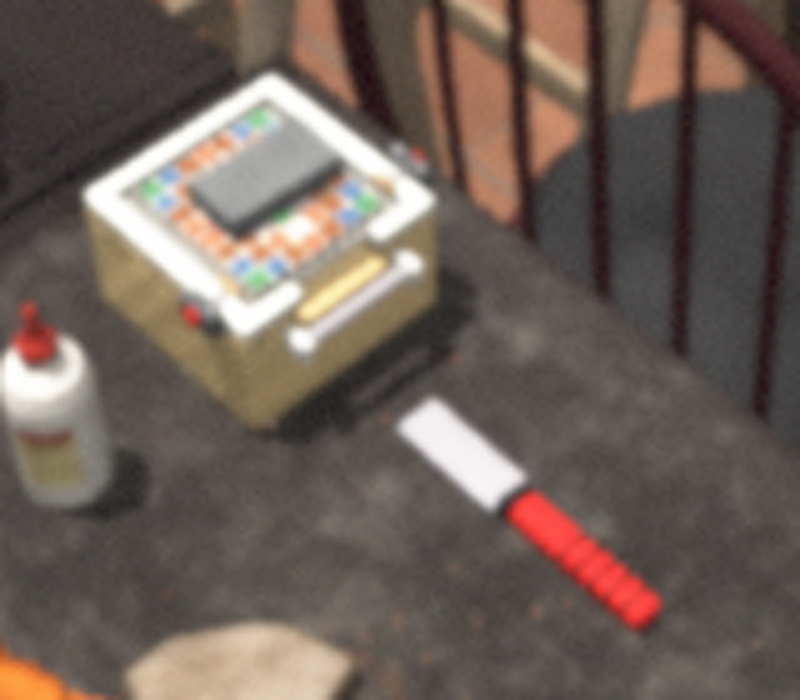

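View pics/si_crop0.png

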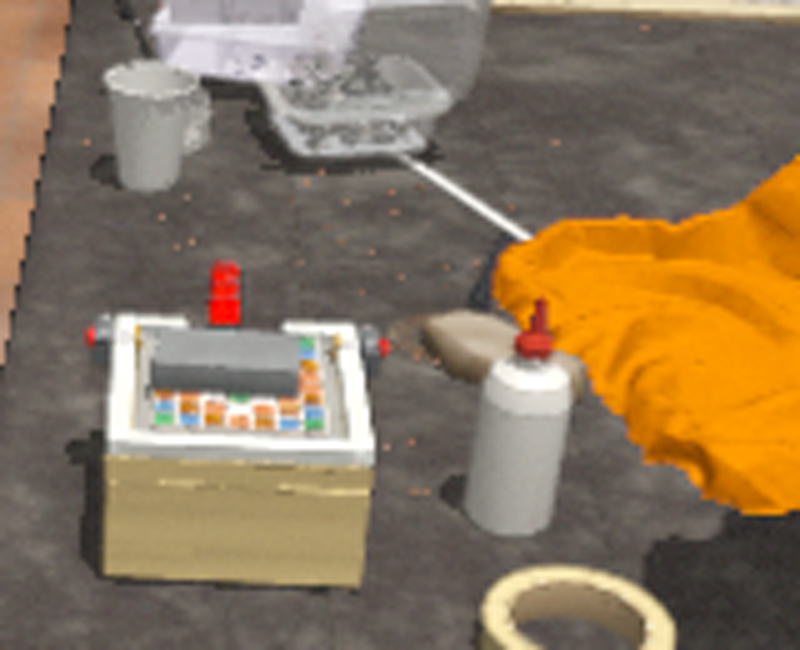

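Run:
```python
from h import *
# top-down ortho heightmap: x 0.2..0.9, y -0.75..0.45 , 2mm
res=.0025;x0,x1,y0,y1=.2,.8,-.75,.45
W=int((y1-y0)/res);H=int((x1-x0)/res)
col=np.zeros((H,W,3),np.uint8);hm=np.full((H,W),-1.)
for t in('side0','scene0'):
    z=load(t);C=cloud(z).reshape(-1,3);I=z['im'].reshape(-1,3);ok=(z['d'].ravel()>0)&(C[:,2]<.2)&(C[:,2]>-.1)
    C=C[ok];I=I[ok]
    r=((x1-C[:,0])/res).astype(int);c=((y1-C[:,1])/res).astype(int)
    k=(r>=0)&(r<H)&(c>=0)&(c<W);r,c,C,I=r[k],c[k],C[k],I[k]
    o=np.argsort(C[:,2])
    for i in o:
        if C[i,2]>hm[r[i],c[i]]: hm[r[i],c[i]]=C[i,2]; col[r[i],c[i]]=I[i][::-1]
col=cv2.dilate(col,np.ones((3,3)))
out=cv2.resize(col,None,fx=1.6,fy=1.6)
for y in np.arange(-.7,.45,.1):
    cc=int((y1-y)/res*1.6); cv2.line(out,(cc,0),(cc,out.shape[0]),(0,255,255),1); cv2.putText(out,f'{y:.1f}',(cc,12),0,.4,(0,255,0))
for x in np.arange(.3,.8,.1):
    rr=int((x1-x)/res*1.6); cv2.line(out,(0,rr),(out.shape[1],rr),(0,255,255),1); cv2.putText(out,f'{x:.1f}',(0,rr),0,.4,(0,255,0))
cv2.imwrite('pics/top0.png',out);print(out.shape)
```

```text
(384, 768, 3)
```

View pics/top0.png

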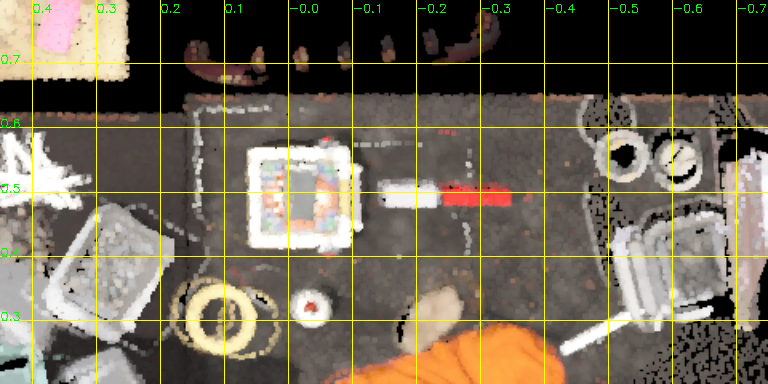

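arm_command(
  moves="-0.055 -0.02 -0.02 0 0 0; -0.055 -0.02 -0.02 0 0 0; -0.055 -0.03 -0.02 0 0 0; -0.055 -0.04 -0.02 0 0 0; -0.055 -0.05 -0.02 0 0 0",
  gripper=1,
)

```text
time: 0.78
ee_pos: [0.3805, 0.4489, 0.3074]
ee_rot: [0.0, 0.125, 0.992, -0.0]
ft_force: [0.6, 1.1, -0.0]
finger_gap: 0.0879
```

Run:
```python
from h import *
o=sensors.get_obs();print(o['qpos'],o['ee_pos']);print(ee()[:3,:3])
```

```text
[-1.0672  0.2597  0.1161  1.6586 -0.0314  1.2251  0.3752] [0.3805 0.4489 0.3074]
[[-0.9686  0.2487  0.0002]
 [ 0.2487  0.9686 -0.0001]
 [-0.0002 -0.0001 -1.    ]]
```

arm_command(
  moves="-0.0255 -0.05 0 0 0 -7.2; -0.0255 -0.05 -0.01 0 0 -7.2; -0.0107 -0.0575 -0.01 0 0 0; -0.0107 -0.0575 0 0 0 0; -0.0107 -0.0575 0 0 0 0",
)

```text
time: 1.4
ee_pos: [0.4427, 0.1686, 0.3271]
ee_rot: [0.0, -0.0, 1.0, 0.0]
ft_force: [1.0, 0.9, -0.0]
finger_gap: 0.0877
```

arm_command(
  moves="-0.0107 -0.0575 0 0 0 0; -0.0107 -0.0575 0 0 0 0; -0.0107 -0.0575 0 0 0 0; -0.0107 -0.0575 0 0 0 0; 0 0 0 0 0 0",
)

```text
time: 2.02
ee_pos: [0.4853, -0.0643, 0.3272]
ee_rot: [0.0, 0.004, 1.0, -0.001]
ft_force: [-0.5, -0.3, 0.4]
finger_gap: 0.0877
```

Run:
```python
from h import *
o=sensors.get_obs();print(o['time'],o['qpos'],o['ee_pos']);print(ee()[:3,:3])
grab('wrist','w1')
```

```text
2.025 [-0.4741  0.0566  0.5078  1.8614 -0.028   1.2305  1.605 ] [ 0.4853 -0.0643  0.3272]
[[-1.      0.0081  0.0003]
 [ 0.0081  1.     -0.0011]
 [-0.0003 -0.0011 -1.    ]]
```

View pics/w1.png

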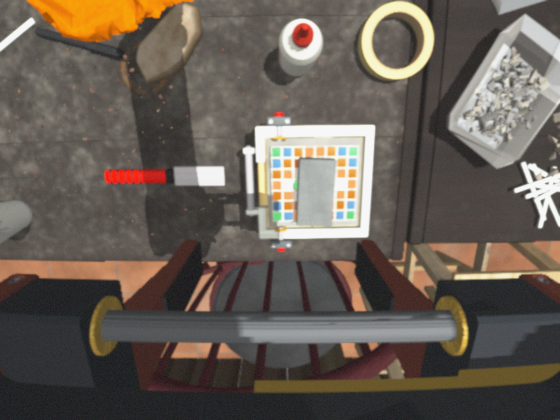

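Run:
```python
from h import *
crop('w1',230,100,390,250,5,'w1c'); crop('w1',95,150,255,210,5,'w1d')
```

```text
(no output)
```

View pics/w1c.png

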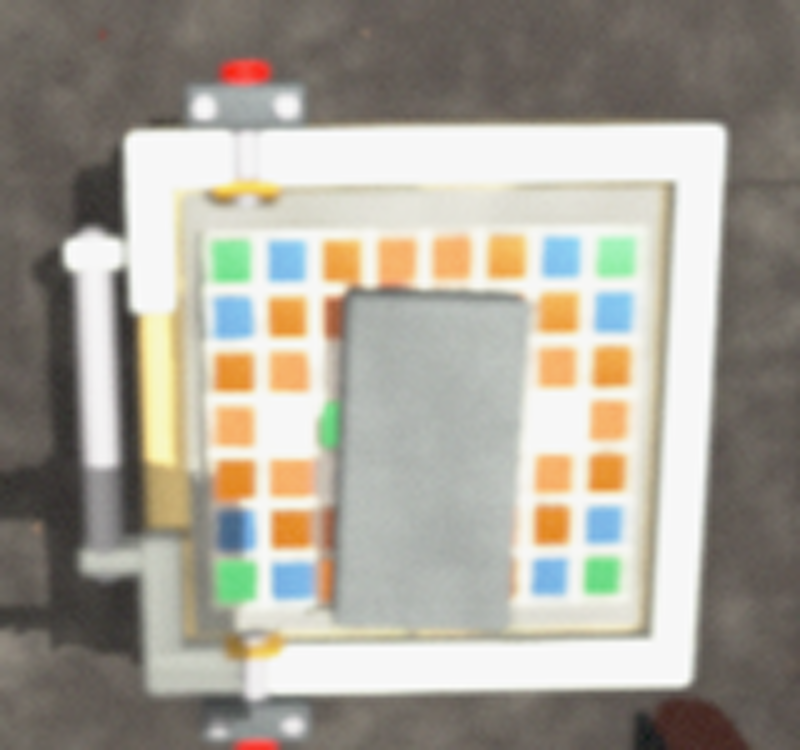

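View pics/w1d.png

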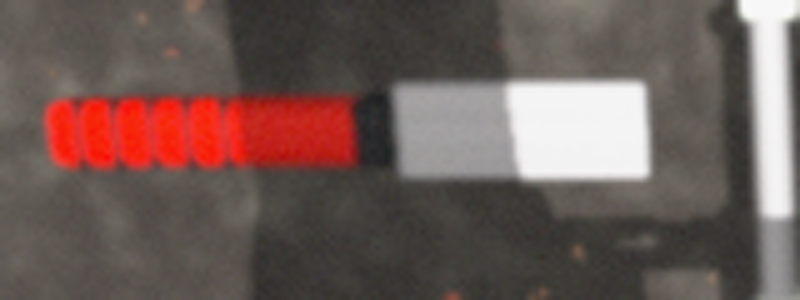

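Run:
```python
from h import *
z=load('w1');C=cloud(z)
o=lambda L,x0,y0:[(x0+(a)/5-.4,y0+b/5-.4) for a,b in L]
rim=o([(126,130),(725,125),(692,690),(147,695)],230,100)
P=onz(z,rim,.099);print('rim',P[:,:2],P[:,:2].mean(0)); 
for i in range(4): e=P[(i+1)%4]-P[i];print(np.linalg.norm(e),np.degrees(np.arctan2(e[1],e[0])))
w=o([(345,292),(526,296),(510,628),(335,622)],230,100)
P=onz(z,w,.120);print('whet',P[:,:2],P[:,:2].mean(0))
for i in range(4): e=P[(i+1)%4]-P[i];print(np.linalg.norm(e),np.degrees(np.arctan2(e[1],e[0])))
print('rod',onz(z,o([(92,255),(103,545)],230,100),.075))
b=o([(648,130),(397,132)],95,150);print('blade',onz(z,b,.011));print('tail',onz(z,o([(47,135)],95,150),.008))
# depth heights
import itertools
def med(x0,y0,x1,y1): 
    p=C[y0:y1,x0:x1].reshape(-1,3);return np.median(p,0),p[:,2].std()
print('whet d',med(303,165,328,215));print('rim d',med(364,140,370,225));print('tile',med(340,190,350,210));print('grip',med(115,173,160,181));print('blade',med(180,172,218,182));print('bench',med(150,200,220,230)); print('rod',med(248,160,251,190))
# HSV masks: red grip & blade
hsv=cv2.cvtColor(z['im'],cv2.COLOR_RGB2HSV)
m=((hsv[...,0]<8)|(hsv[...,0]>172))&(hsv[...,1]>150);m[:, :95]=0;m[:,180:]=0;m[:150]=0;m[200:]=0
ys,xs=np.nonzero(m);Q=onz(z,np.c_[xs,ys],.014);c,(s),a=cv2.minAreaRect((Q[:,:2]*1000).astype(np.float32));print('grip rect',c,s,a)
# other views: bar
for t,(x0,y0,x1,y1) in {'scene0':(285,265,330,300),'side0':(305,190,325,215)}.items():
    zz=load(t);hsv=cv2.cvtColor(zz['im'],cv2.COLOR_RGB2HSV);m=((hsv[...,0]<8)|(hsv[...,0]>172))&(hsv[...,1]>130)
    k=np.zeros_like(m);k[y0:y1,x0:x1]=1;ys,xs=np.nonzero(m&k);Q=onz(zz,np.c_[xs,ys],.012);print(t,cv2.minAreaRect((Q[:,:2]*1000).astype(np.float32)),cv2.fitLine(Q[:,:2].astype(np.float32),cv2.DIST_L2,0,.01,.01).ravel())
```

```text
rim [[ 0.4172 -0.0947]
 [ 0.4166  0.0551]
 [ 0.5677  0.0572]
 [ 0.5678 -0.0932]] [ 0.4923 -0.0189]
0.14973841149646694 90.23907396402365
0.15110492349330967 0.807523292423698
0.15036443293828583 -89.95502805281177
0.15059063137571996 -179.4283992758725
whet [[ 0.4554 -0.0411]
 [ 0.4566  0.0029]
 [ 0.5418  0.0022]
 [ 0.5398 -0.0429]] [ 0.4984 -0.0197]
0.0439770934401993 88.43605210342822
0.08514037315251094 -0.415461864962555
0.045149352534422024 -92.55180770667052
0.08434660418904125 178.80352605159214
rod [[ 0.4504 -0.1065  0.075 ]
 [ 0.5317 -0.1062  0.075 ]]
blade [[ 0.4954 -0.152   0.011 ]
 [ 0.4951 -0.2326  0.011 ]]
tail [[ 0.495  -0.3501  0.008 ]]
whet d (array([ 0.4941, -0.0204,  0.1203]), np.float64(0.02819501221976246))
rim d (array([0.4895, 0.0495, 0.099 ]), np.float64(0.04563823754361011))
tile (array([0.513 , 0.0219, 0.0988]), np.float64(0.028164052397342022))
grip (array([ 0.4939, -0.29  ,  0.0167]), np.float64(0.050455187086742084))
blade (array([ 0.496 , -0.1926,  0.0113]), np.float64(0.035220523049368214))
bench (array([ 0.5625, -0.2245,  0.0005]), np.float64(0.024260822603920693))
rod (array([ 0.4819, -0.1059,  0.077 ]), np.float64(0.04412555507659646))
grip rect (493.7745361328125, -295.5924072265625) (101.73371124267578, 22.733619689941406) 89.2059097290039
scene0 ((491.76287841796875, -293.3311462402344), (111.53653717041016, 28.67131233215332), 89.94717407226562) [ 0.0179  0.9998  0.4918 -0.294 ]
side0 ((497.42877197265625, -301.2606201171875), (98.04856872558594, 21.86344337463379), 89.44129180908203) [ 0.0023  1.      0.4961 -0.2978]
```

```bash
cat >> h.py <<'E'
def to(p):
    T=ee(); d=np.array(p)-T[:3,3]; print('t',sensors.get_obs()['time'],'pos',T[:3,3],'world d',d,'tool d',T[:3,:3].T@d)
    print('xt',T[:3,0],'yt',T[:3,1],'f',sensors.get_obs()['ft_force'],'gap',sensors.get_obs()['finger_gap'])
E
python3 -c "
from h import *
to([.498,-.0197,.121])"
```

```text
t 2.075 pos [ 0.4853 -0.0612  0.3269] world d [ 0.0127  0.0415 -0.2059] tool d [-0.0126  0.0416  0.2059]
xt [-1.      0.004   0.0002] yt [ 0.004   1.     -0.0001] f [-0.2915  0.8673  0.2571] gap 0.08786848425423649
```

arm_command(
  moves="-0.0065 0.021 0.05 0 0 1.5; -0.0061 0.0206 0.05 0 0 0; 0 0 0.045 0 0 0; 0 0 0.025 0 0 0; 0 0 0 0 0 0",
)

```text
time: 2.7
ee_pos: [0.4969, -0.0163, 0.1553]
ee_rot: [-0.002, 0.012, 1.0, -0.0]
ft_force: [0.1, -0.4, 0.5]
finger_gap: 0.088
```

Run:
```python
from h import *
to([.498,-.0197,.121]); grab('wrist','w2')
```

```text
t 2.7 pos [ 0.4969 -0.0163  0.1553] world d [ 0.0011 -0.0034 -0.0343] tool d [-0.0013 -0.0034  0.0343]
xt [-0.9997  0.0232  0.0046] yt [ 0.0232  0.9997 -0.0004] f [ 0.1384 -0.3672  0.5496] gap 0.08801958473700985
```

View pics/w2.png

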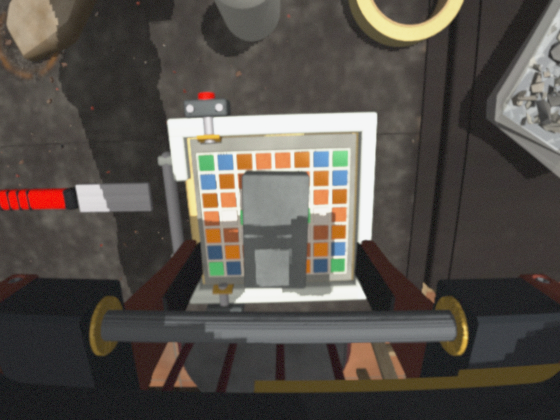

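arm_command(
  moves="-0.001 -0.003 0.015 0 0 0; 0 0 0.012 0 0 0; 0 0 0.006 0 0 0; 0 0 0 0 0 0",
)

```text
time: 3.25
ee_pos: [0.4993, -0.021, 0.1236]
ee_rot: [-0.0, 0.013, 1.0, -0.0]
ft_force: [-0.8, 0.5, 0.9]
finger_gap: 0.0879
```

Run:
```python
from h import *
to([.498,-.0197,.121])
```

```text
t 3.25 pos [ 0.4993 -0.021   0.1236] world d [-0.0013  0.0013 -0.0026] tool d [0.0013 0.0013 0.0026]
xt [-0.9997  0.0259  0.0009] yt [ 0.0259  0.9997 -0.0002] f [-0.7712  0.5031  0.8607] gap 0.08786864857889877
```

arm_command(
  moves="0 0.001 0.002 0 0 0; 0 0 0 0 0 0; 0 0 0 0 0 0; 0 0 0 0 0 0; 0 0 0 0 0 0",
  gripper=0,
  grip_force=30,
)

```text
time: 3.88
ee_pos: [0.4997, -0.02, 0.1221]
ee_rot: [0.0, 0.013, 1.0, 0.0]
ft_force: [-0.1, 0.5, 0.3]
finger_gap: 0.0412
```

Run:
```python
from h import *
to([.425,-.365,.19]); grab('wrist','w3')
```

```text
t 3.875 pos [ 0.4997 -0.02    0.1221] world d [-0.0747 -0.345   0.0679] tool d [ 0.0658 -0.3468 -0.0679]
xt [-0.9997  0.0256 -0.0002] yt [0.0256 0.9997 0.    ] f [-0.1494  0.5008  0.325 ] gap 0.041209737151452555
```

View pics/w3.png

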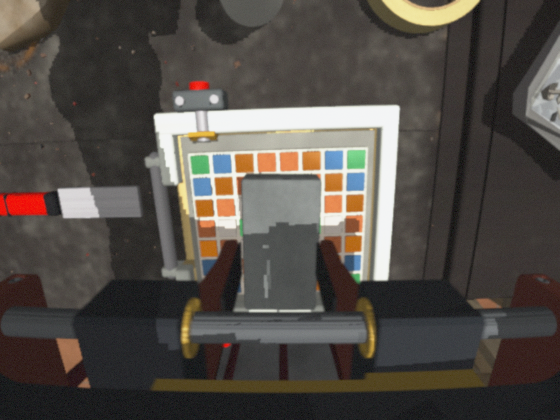

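arm_command(
  moves="0 0 0 0 0 0; 0 0 0 0 0 0",
)

```text
time: 4.18
ee_pos: [0.4996, -0.02, 0.122]
ee_rot: [-0.0, 0.013, 1.0, -0.0]
ft_force: [-1.1, -0.3, -0.3]
finger_gap: 0.0172
```

Run:
```python
from h import *
o=sensors.get_obs(); print(o['finger_gap'])
grab('wrist','w4');grab('side','s4')
crop('s4',250,100,410,220,5,'s4c')
```

```text
0.01723439897609529
```

View pics/w4.png

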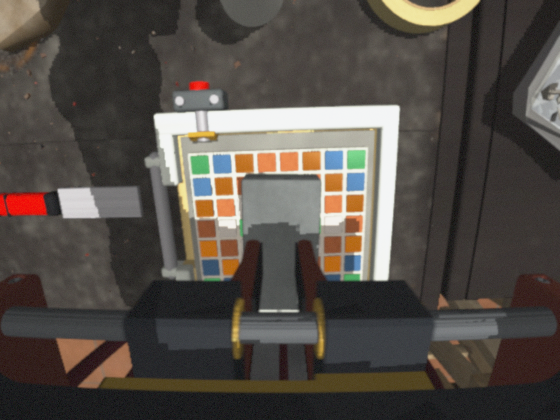

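View pics/s4.png

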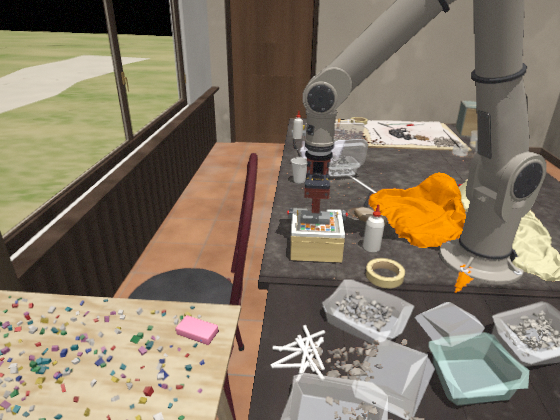

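Run:
```python
from h import *
crop('s4',270,140,370,270,6,'s4c')
grab('scene','c4'); crop('c4',180,110,310,250,5,'c4c')
z=load('s4');print('proj tip/TCP side',proj(z,[[.4996,-.02,.105],[.4996,-.02,.122],[.4996,-.02,.183]]))
z=load('c4');print('proj scene',proj(z,[[.4996,-.02,.105],[.4996,-.02,.122],[.4996,-.02,.183]]))
z=load('w4');print('proj wrist',proj(z,[[.4996,-.02,.105],[.4996,-.02,.122],[.4996,-.02,.183]]))
```

```text
proj tip/TCP side [[315.2207 218.1306]
 [315.5278 213.0883]
 [316.662  194.4196]]
proj scene [[243.8688 206.5759]
 [243.5221 202.6562]
 [242.2236 187.975 ]]
proj wrist [[280.2501 240.2565]
 [280.4076 250.9569]
 [281.2948 311.5556]]
```

View pics/s4c.png

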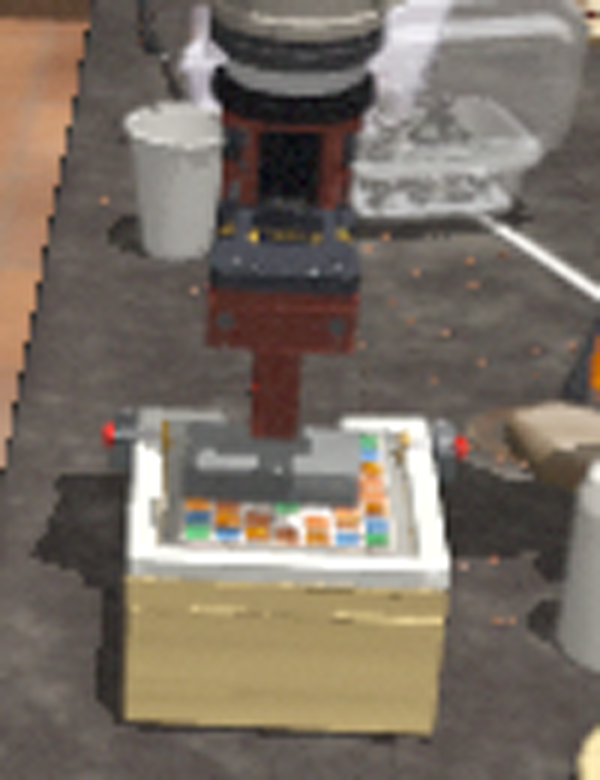

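View pics/c4c.png

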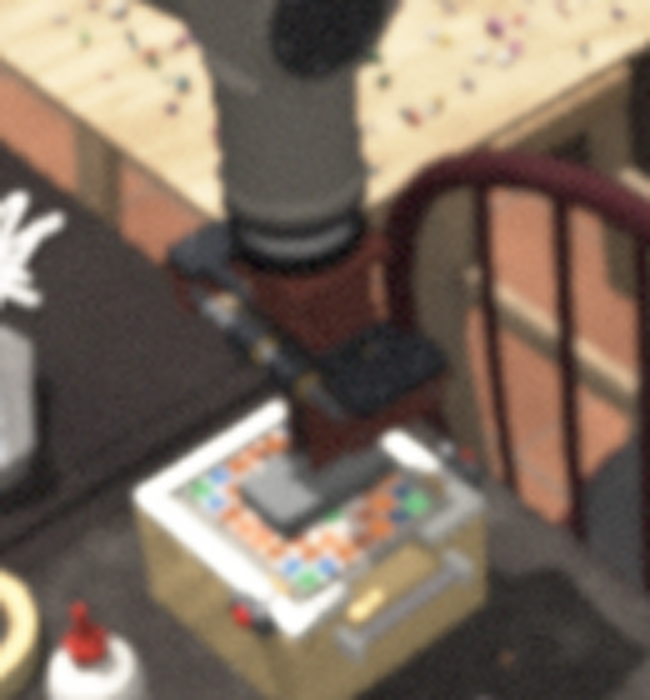

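Run:
```python
from h import *
he=cams.camera_info('wrist')['hand_eye'];z=load('w1');w=np.linalg.inv(he)
for zz in (-.02,-.01,0,.005,.01,.017):
    for s in (-1,1):
        for x in(-.01,.01):
            p=w[:3,:3]@np.array([x,s*.044,zz])+w[:3,3];print(zz,s,x,cv2.projectPoints(p.reshape(1,3),np.zeros(3),np.zeros(3),z['K'],np.array([float(z['k1']),0,0,0]))[0].ravel())
crop('w1',130,220,430,420,2.6,'w1f')
# depth of fingers
d=z['d'];H,W=d.shape;u,v=np.meshgrid(np.arange(W),np.arange(H));s=slopes(z,np.c_[u.ravel(),v.ravel()]);P=(np.c_[s,np.ones(len(s))]*d.ravel()[:,None])@he[:3,:3].T+he[:3,3];P=P.reshape(H,W,3)
for px in [(195,245),(190,255),(180,270),(160,300),(362,245),(368,255),(380,280)]: print(px,P[px[1],px[0]])
m=(d.ravel()>0)&(np.abs(P.reshape(-1,3)[:,0])<.03)&(P.reshape(-1,3)[:,2]<.1)
Q=P.reshape(-1,3)[m];print('max z of finger pts',np.sort(Q[:,2])[-20:], Q[np.argsort(Q[:,2])[-5:]])
z=load('w4');d=z['d'];P=(np.c_[s,np.ones(len(s))]*d.ravel()[:,None])@he[:3,:3].T+he[:3,3];P=P.reshape(H,W,3)
for px in [(250,242),(248,255),(308,242),(312,255)]: print('w4',px,P[px[1],px[0]])
```

```text
-0.02 -1 -0.01 [200.1671 282.5248]
-0.02 -1 0.01 [197.3087 248.8045]
-0.02 1 -0.01 [361.0853 282.5114]
-0.02 1 0.01 [364.1069 248.8022]
-0.01 -1 -0.01 [204.2885 273.8177]
-0.01 -1 0.01 [201.7551 241.6214]
-0.01 1 -0.01 [356.7387 273.8096]
-0.01 1 0.01 [359.4174 241.6228]
0 -1 -0.01 [208.0057 265.9749]
0 -1 0.01 [205.7457 235.1824]
0 1 -0.01 [352.8178 265.9707]
0 1 0.01 [355.208  235.1863]
0.005 -1 -0.01 [209.7305 262.3392]
0.005 -1 0.01 [207.5912 232.2072]
0.005 1 -0.01 [350.9983 262.3366]
0.005 1 0.01 [353.2612 232.212 ]
0.01 -1 -0.01 [211.3743 258.8761]
0.01 -1 0.01 [209.3464 229.3789]
0.01 1 -0.01 [349.2642 258.8749]
0.01 1 0.01 [351.4094 229.3846]
0.017 -1 -0.01 [213.5499 254.2957]
0.017 -1 0.01 [211.664  225.6464]
0.017 1 -0.01 [346.969  254.2961]
0.017 1 0.01 [348.9642 225.653 ]
(195, 245) [ 0.01   -0.0465 -0.015 ]
(190, 255) [ 0.0094 -0.0462 -0.0264]
(180, 270) [ 0.0092 -0.0465 -0.0426]
(160, 300) [ 0.0092 -0.0467 -0.0675]
(362, 245) [ 0.0103  0.044  -0.0156]
(368, 255) [ 0.0095  0.0442 -0.0268]
(380, 280) [ 0.009   0.0428 -0.0514]
max z of finger pts [-0.009  -0.009  -0.009  -0.009  -0.0089 -0.0089 -0.0089 -0.0087 -0.0086
 -0.0086 -0.0085 -0.0085 -0.0085 -0.0085 -0.0085 -0.0085 -0.0084 -0.0079
 -0.0075 -0.0075] [[-0.0071 -0.0455 -0.0085]
 [-0.0084  0.0426 -0.0084]
 [-0.001  -0.0457 -0.0079]
 [ 0.0082  0.0428 -0.0075]
 [ 0.0087  0.0439 -0.0075]]
w4 (250, 242) [ 0.0109 -0.0168 -0.0125]
w4 (248, 255) [ 0.0113 -0.0162 -0.0303]
w4 (308, 242) [ 0.0111  0.0149 -0.0131]
w4 (312, 255) [ 0.0111  0.0154 -0.03  ]
```

View pics/w1f.png

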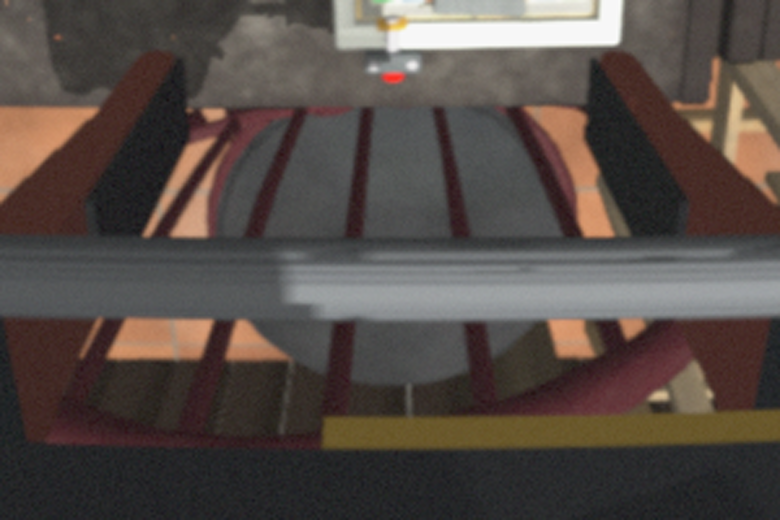

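Run:
```python
from h import *
z=load('s4');C=cloud(z)
for v in range(196,222,2): print(v,C[v,315],C[v,318],z['im'][v,315])
z=load('c4');C=cloud(z)
for v in range(185,212,2): print(v,C[v,243],C[v,247],z['im'][v,243])
```

```text
196 [0.5066 0.0616 0.2176] [0.4988 0.0629 0.2186] [86 49 42]
198 [0.5062 0.0575 0.2096] [0.4983 0.0604 0.2115] [86 43 36]
200 [ 0.504  -0.0018  0.174 ] [ 0.4954 -0.004   0.1733] [79 44 35]
202 [ 0.5036 -0.0021  0.1675] [ 0.4952 -0.0003  0.1688] [79 38 31]
204 [ 0.5033 -0.0031  0.1606] [ 0.4947 -0.0031  0.161 ] [81 44 38]
206 [ 0.5029 -0.0054  0.153 ] [ 0.4943 -0.0042  0.154 ] [81 46 40]
208 [ 0.5026 -0.0039  0.1473] [ 0.4939 -0.0064  0.1464] [79 45 37]
210 [ 0.5022 -0.0038  0.1408] [ 0.4936 -0.004   0.1411] [77 39 35]
212 [ 0.5018 -0.0067  0.1327] [ 0.4932 -0.0045  0.1343] [81 50 47]
214 [ 0.501  -0.0188  0.1195] [ 0.4924 -0.0163  0.1213] [97 98 98]
216 [ 0.5011 -0.0078  0.1189] [ 0.4924 -0.0075  0.1195] [98 99 99]
218 [0.5012 0.0054 0.1196] [0.4924 0.0029 0.1186] [106 107 107]
220 [0.5008 0.0066 0.1136] [0.4921 0.0048 0.1131] [78 80 79]
185 [ 0.4797 -0.0516  0.2303] [ 0.4728 -0.0785  0.2536] [72 61 46]
187 [ 0.4752 -0.0567  0.2292] [ 0.4678 -0.0843  0.2537] [74 69 64]
189 [ 0.4704 -0.0624  0.2288] [ 0.4643 -0.0882  0.2514] [70 66 68]
191 [ 0.4888 -0.0369  0.1903] [ 0.4726 -0.0767  0.2301] [66 49 48]
193 [ 0.4884 -0.0366  0.1824] [ 0.4694 -0.0802  0.2271] [66 39 37]
195 [ 0.4881 -0.0362  0.1742] [ 0.5056 -0.032   0.1589] [62 35 33]
197 [ 0.4891 -0.034   0.1637] [ 0.5041 -0.0333  0.1527] [62 32 27]
199 [ 0.4888 -0.0336  0.1554] [ 0.5043 -0.0322  0.1434] [66 40 35]
201 [ 0.4899 -0.0312  0.1444] [ 0.5052 -0.0302  0.1327] [70 42 38]
203 [ 0.4887 -0.0319  0.1374] [ 0.5083 -0.0254  0.1184] [68 52 48]
205 [ 0.4924 -0.0261  0.1218] [ 0.5001 -0.0354  0.1232] [87 85 84]
207 [ 0.4855 -0.0345  0.1247] [ 0.4954 -0.0409  0.1224] [97 99 96]
209 [ 0.4839 -0.0358  0.1183] [ 0.4955 -0.0399  0.1129] [121 122 119]
211 [ 0.4801 -0.04    0.1157] [ 0.4946 -0.0403  0.1051] [89 91 90]
```

arm_command(
  moves="0 0 0 0 0 0; 0 0 0 0 0 0; 0 0 0 0 0 0; 0 0 0 0 0 0; 0 0 0 0 0 0",
  gripper=1,
)

```text
time: 4.95
ee_pos: [0.4996, -0.02, 0.122]
ee_rot: [0.0, 0.013, 1.0, 0.0]
ft_force: [0.3, 0.3, -0.5]
finger_gap: 0.0519
```

arm_command(
  moves="0 0 0 0 0 0; 0 0 0 0 0 0; 0 0 0 0 0 0; 0 0 0 0 0 0",
)

```text
time: 5.45
ee_pos: [0.4996, -0.0199, 0.122]
ee_rot: [0.0, 0.013, 1.0, 0.0]
ft_force: [0.8, -0.3, 0.8]
finger_gap: 0.0873
```

arm_command(
  moves="0 0 0.008 0 0 0; 0 0 0.008 0 0 0; 0 0 0.007 0 0 0; 0 0 0 0 0 0",
)

```text
time: 5.95
ee_pos: [0.499, -0.0201, 0.0982]
ee_rot: [-0.001, 0.013, 1.0, -0.0]
ft_force: [-0.1, 0.8, -0.3]
finger_gap: 0.0879
```

Run:
```python
from h import *
to([.498,-.0197,.0955]); grab('side','s5');crop('s5',270,140,370,270,6,'s5c')
z=load('s5');C=cloud(z)
for v in range(202,226,2): print(v,C[v,315],C[v,318],z['im'][v,315])
```

```text
t 5.95 pos [ 0.499  -0.0201  0.0982] world d [-0.001   0.0004 -0.0027] tool d [0.001  0.0003 0.0027]
xt [-0.9997  0.0257  0.0016] yt [ 0.0257  0.9997 -0.0004] f [-0.0668  0.8274 -0.3261] gap 0.08791124853177114
202 [0.5057 0.0608 0.1994] [0.4977 0.0619 0.2003] [79 45 38]
204 [0.5052 0.057  0.1914] [0.4976 0.066  0.1965] [77 45 36]
206 [0.505  0.0592 0.1865] [0.497  0.0615 0.1882] [88 43 41]
208 [0.504  0.0387 0.1697] [0.4957 0.0364 0.1689] [78 42 36]
210 [0.5035 0.0351 0.1615] [0.4954 0.0392 0.1641] [81 43 33]
212 [0.5033 0.0397 0.1577] [0.4949 0.0357 0.156 ] [80 40 33]
214 [0.5029 0.0363 0.1496] [0.4945 0.0353 0.1495] [80 44 38]
216 [0.5025 0.0352 0.1426] [0.4942 0.035  0.1429] [74 34 26]
218 [0.5021 0.0337 0.1354] [0.4937 0.0313 0.1345] [79 44 37]
220 [0.5018 0.0345 0.1294] [0.4933 0.0303 0.1275] [81 45 40]
222 [0.5013 0.029  0.1198] [0.493 0.032 0.122] [75 35 26]
224 [0.5011 0.0337 0.116 ] [0.4928 0.0359 0.1177] [78 41 33]
```

View pics/s5c.png

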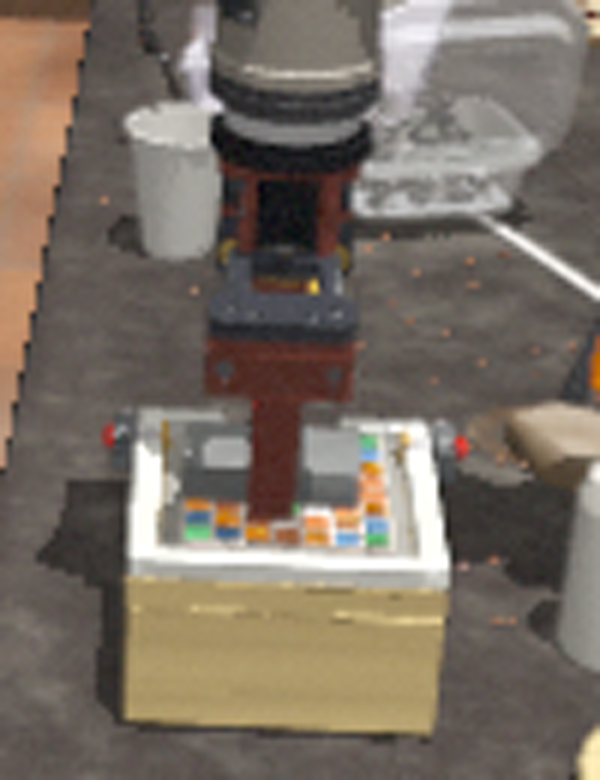

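arm_command(
  moves="0 0 0.002 0 0 0; 0 0 0 0 0 0; 0 0 0 0 0 0; 0 0 0 0 0 0; 0 0 0 0 0 0",
  gripper=0,
  grip_force=35,
)

```text
time: 6.62
ee_pos: [0.4997, -0.0198, 0.0971]
ee_rot: [0.0, 0.013, 1.0, 0.0]
ft_force: [-0.2, 0.8, 0.3]
finger_gap: 0.0456
```

arm_command(
  moves="0 0 0 0 0 0; 0 0 0 0 0 0",
)

```text
time: 6.88
ee_pos: [0.4997, -0.0198, 0.0971]
ee_rot: [0.0, 0.013, 1.0, 0.0]
ft_force: [-1.4, 1.3, 1.8]
finger_gap: 0.0452
```

arm_command(
  moves="0 0 -0.01 0 0 0; 0 0 -0.025 0 0 0; 0 0 -0.035 0 0 0; 0 0 -0.02 0 0 0; 0.01 -0.03 0 0 0 0",
)

```text
time: 7.5
ee_pos: [0.4907, -0.0482, 0.1891]
ee_rot: [0.002, 0.011, 1.0, 0.001]
ft_force: [-0.5, -0.7, -2.2]
finger_gap: 0.0462
```

Run:
```python
from h import *
to([.425,-.365,.19]); grab('wrist','w6'); grab('side','s6');crop('s6',270,100,390,270,4.5,'s6c')
```

```text
t 7.5 pos [ 0.4907 -0.0482  0.1891] world d [-0.0657 -0.3168  0.0009] tool d [ 0.0588 -0.3182 -0.0015]
xt [-0.9998  0.0216 -0.004 ] yt [0.0216 0.9998 0.001 ] f [-0.4629 -0.7183 -2.2312] gap 0.04622034244684785
```

View pics/w6.png

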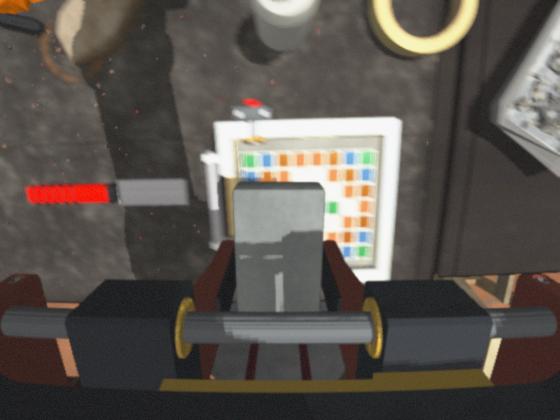

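View pics/s6c.png

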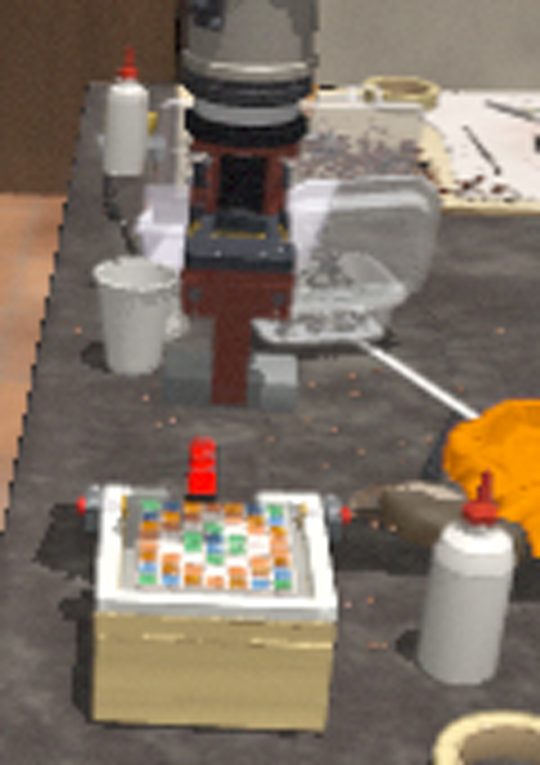

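arm_command(
  moves="0.0098 -0.045 0 0 0 0; 0.0098 -0.055 0 0 0 0; 0.0098 -0.055 0 0 0 0; 0.0098 -0.055 0 0 0 0; 0.0098 -0.055 0.01 0 0 0",
)

```text
time: 8.22
ee_pos: [0.4334, -0.3149, 0.1777]
ee_rot: [0.001, 0.013, 1.0, -0.0]
ft_force: [0.7, 0.5, -1.1]
finger_gap: 0.0455
```

arm_command(
  moves="0.0098 -0.053 0.03 0 0 0; 0 0 0.05 0 0 0; 0 0 0.04 0 0 0; 0 0 0.025 0 0 0; 0 0 0 0 0 0",
)

```text
time: 8.85
ee_pos: [0.4209, -0.3649, 0.0305]
ee_rot: [-0.002, 0.013, 1.0, 0.001]
ft_force: [-0.5, 0.0, -1.3]
finger_gap: 0.0454
```

Run:
```python
from h import *
to([.425,-.365,.0]); grab('scene','c7');crop('c7',180,200,380,360,4,'c7c')
```

```text
t 8.85 pos [ 0.4209 -0.3649  0.0305] world d [ 0.0041 -0.0001 -0.0305] tool d [-0.0042 -0.0001  0.0305]
xt [-0.9997  0.0256  0.0035] yt [0.0256 0.9997 0.0022] f [-0.5248  0.0108 -1.3368] gap 0.045438360843879845
```

View pics/c7c.png

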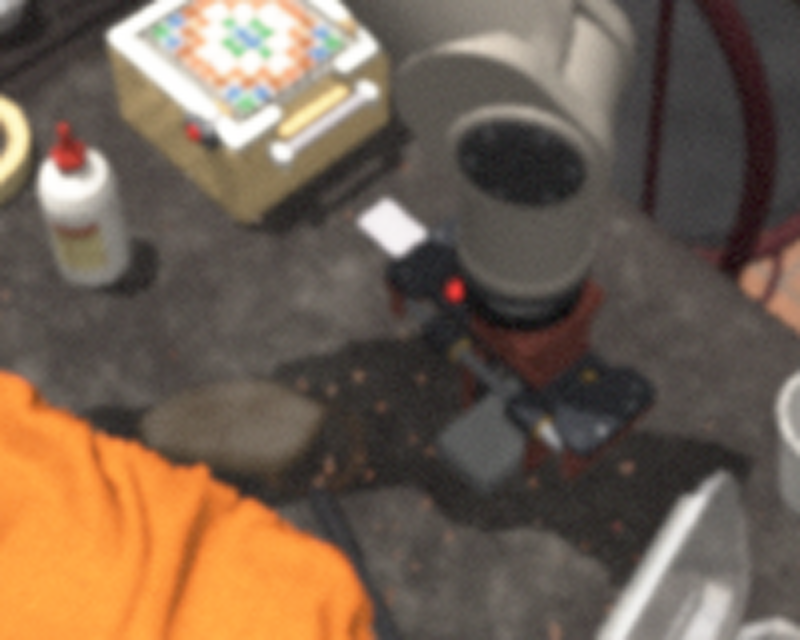

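arm_command(
  moves="0 0 0.015 0 0 0; 0 0 0.009 0 0 0; 0 0 0.003 0 0 0; 0 0 0.002 0 0 0; 0 0 0 0 0 0",
)

```text
time: 9.52
ee_pos: [0.422, -0.3662, 0.0031]
ee_rot: [0.0, 0.013, 1.0, -0.0]
ft_force: [-0.0, -0.3, -1.9]
finger_gap: 0.0456
```

arm_command(
  moves="0 0 0.002 0 0 0; 0 0 0.001 0 0 0; 0 0 0.001 0 0 0; 0 0 0.001 0 0 0; 0 0 0 0 0 0",
)

```text
time: 10.15
ee_pos: [0.4219, -0.3661, -0.0018]
ee_rot: [0.0, 0.013, 1.0, 0.0]
ft_force: [-1.2, 1.8, 1.5]
finger_gap: 0.0456
```

arm_command(
  moves="0 0 0 0 0 0; 0 0 0 0 0 0; 0 0 0 0 0 0; 0 0 0 0 0 0; 0 0 0 0 0 0",
  gripper=1,
)

```text
time: 10.78
ee_pos: [0.4219, -0.3661, -0.002]
ee_rot: [0.0, 0.013, 1.0, -0.0]
ft_force: [-0.5, 0.3, 0.2]
finger_gap: 0.087
```

arm_command(
  moves="0 0 -0.02 0 0 0; 0 0 -0.04 0 0 0; 0 0 -0.05 0 0 0; -0.02 0.02 -0.02 0 0 10; -0.02 0.02 0 0 0 10",
)

```text
time: 11.4
ee_pos: [0.4674, -0.3316, 0.1316]
ee_rot: [0.003, 0.19, 0.982, -0.0]
ft_force: [0.6, 0.2, -0.2]
finger_gap: 0.0879
```

Run:
```python
from h import *
to([.495,-.293,.15]);print(sensors.get_obs()['qpos']); grab('scene','c8');crop('c8',230,230,390,350,5,'c8c')
```

```text
t 11.4 pos [ 0.4674 -0.3316  0.1316] world d [0.0276 0.0386 0.0184] tool d [-0.0113  0.0461 -0.0183]
xt [-0.9279  0.3727 -0.0051] yt [0.3727 0.928  0.0006] f [ 0.5925  0.2083 -0.2353] gap 0.08793840266152114
[-0.0058  0.4759  0.6783  1.9196 -0.3869  0.8733  2.0592]
```

View pics/c8c.png

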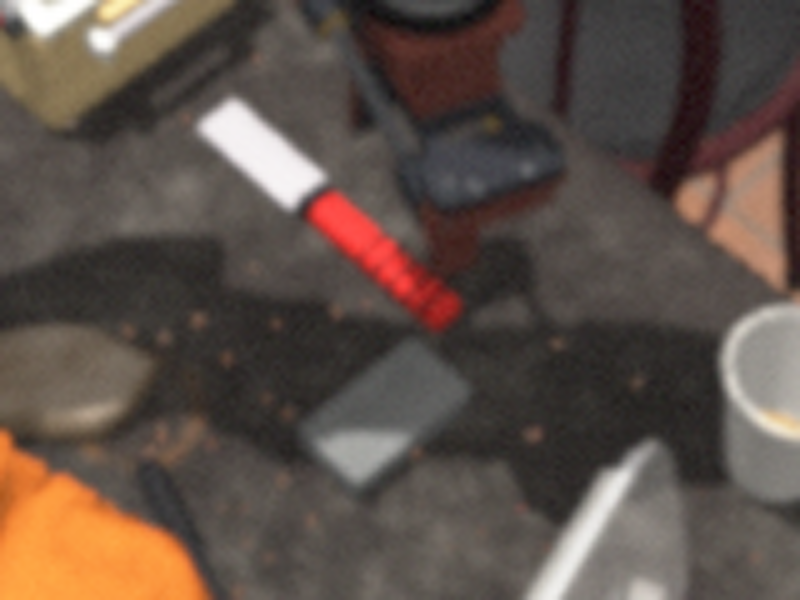

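arm_command(
  moves="-0.0113 0.046 0 0 0 9.7; 0 0 0 0 0 9.7; 0 0 0 0 0 9.7; 0 0 0 0 0 9.7; 0 0 0 0 0 9.7",
)

```text
time: 12.08
ee_pos: [0.4932, -0.2923, 0.1291]
ee_rot: [0.0, 0.575, 0.818, 0.0]
ft_force: [0.1, -0.7, -0.7]
finger_gap: 0.0876
```

arm_command(
  moves="0 0 0 0 0 9.7; 0 0 0 0 0 9.7; 0 0 0 0 0 0",
)

```text
time: 12.45
ee_pos: [0.4933, -0.2922, 0.1286]
ee_rot: [0.0, 0.702, 0.712, -0.0]
ft_force: [0.6, -0.1, -0.4]
finger_gap: 0.088
```

Run:
```python
from h import *
to([.495,-.293,.012]);print(sensors.get_obs()['qpos']); grab('wrist','w8')
```

```text
t 12.45 pos [ 0.4933 -0.2922  0.1286] world d [ 0.0017 -0.0008 -0.1166] tool d [-0.0008  0.0017  0.1166]
xt [-0.0135  0.9999 -0.0002] yt [ 0.9999  0.0135 -0.0001] f [ 0.6408 -0.1192 -0.4063] gap 0.08795601745737067
[-0.2778  0.6029  0.9821  1.9277 -0.6189  0.9485  1.0188]
```

View pics/w8.png

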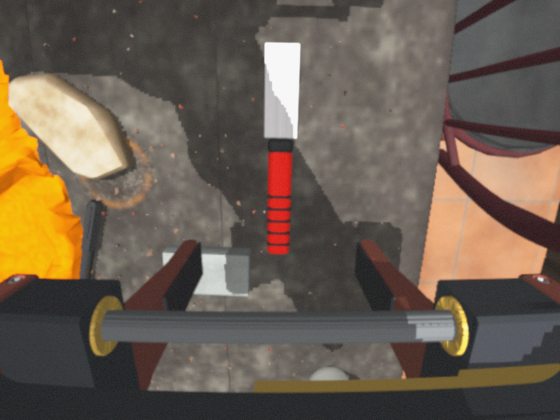

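Run:
```python
from h import *
z=load('w8')
hsv=cv2.cvtColor(z['im'],cv2.COLOR_RGB2HSV);m=((hsv[...,0]<8)|(hsv[...,0]>172))&(hsv[...,1]>150)
m[:130]=0;m[260:]=0;m[:,:255]=0;m[:,310:]=0
ys,xs=np.nonzero(m);print(xs.min(),xs.max(),ys.min(),ys.max())
Q=onz(z,np.c_[xs,ys],.016);print(cv2.minAreaRect((Q[:,:2]*1000).astype(np.float32)));print(cv2.fitLine(Q[:,:2].astype(np.float32),cv2.DIST_L2,0,.01,.01).ravel())
print('tail',onz(z,[(278,253.5)],.012),'tip',onz(z,[(283,43)],.011))
C=cloud(z);print('z grip',np.median(C[160:190,272:286,2]),'blade',np.median(C[60:120,272:295,2]))
print('TCP px',proj(z,[[.4933,-.2922,.1286]]))
```

```text
267 291 151 253
((494.0203857421875, -295.2039489746094), (100.00061798095703, 21.879276275634766), 89.61929321289062)
[ 0.008   1.      0.4941 -0.2916]
tail [[ 0.4942 -0.3474  0.012 ]] tip [[ 0.4959 -0.1541  0.011 ]]
z grip 0.01624829389728258 blade 0.011326928125299202
TCP px [[277.7154 249.6791]]
```

arm_command(
  moves="-0.0005 0.0015 0.04 0 0 1.2; 0 0 0.04 0 0 0; 0 0 0.03 0 0 0; 0 0 0.012 0 0 0; 0 0 0 0 0 0",
)

```text
time: 13.12
ee_pos: [0.4947, -0.2929, 0.0062]
ee_rot: [-0.0, 0.71, 0.704, 0.0]
ft_force: [-0.5, -0.6, -0.4]
finger_gap: 0.0876
```

Run:
```python
from h import *
to([.4947,-.293,-.005]); grab('scene','c9');crop('c9',230,200,390,320,5,'c9c')
z=load('c9');C=cloud(z)
```

```text
t 13.125 pos [ 0.4947 -0.2929  0.0062] world d [-0.     -0.0001 -0.0112] tool d [-0.0001 -0.      0.0112]
xt [0.0087 1.     0.0004] yt [ 1.     -0.0087 -0.0002] f [-0.5026 -0.6217 -0.4233] gap 0.08759660983923939
```

View pics/c9c.png

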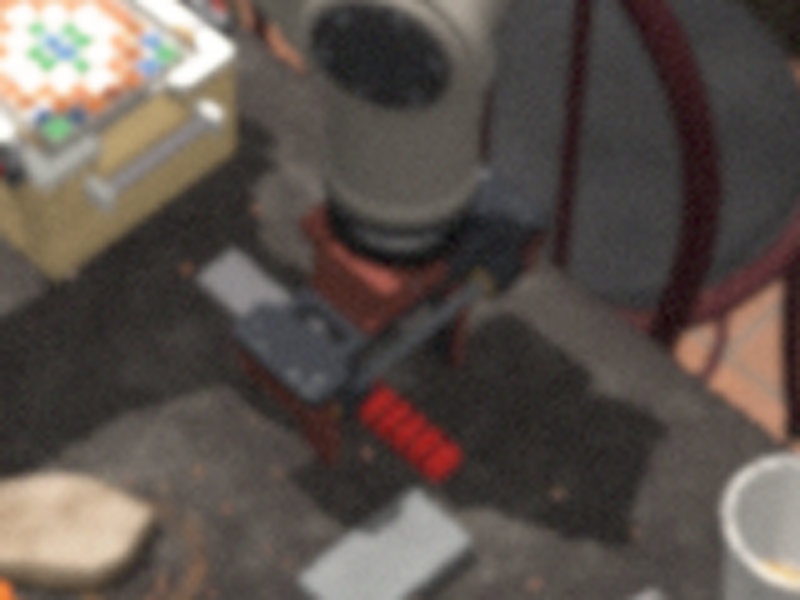

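arm_command(
  moves="0 0 0.006 0 0 0; 0 0 0.003 0 0 0; 0 0 0.0015 0 0 0; 0 0 0 0 0 0",
)

```text
time: 13.68
ee_pos: [0.4949, -0.2927, -0.0045]
ee_rot: [-0.0, 0.711, 0.704, 0.0]
ft_force: [-0.1, 0.6, 0.8]
finger_gap: 0.0881
```

arm_command(
  moves="0 0 0 0 0 0; 0 0 0 0 0 0; 0 0 0 0 0 0; 0 0 0 0 0 0; 0 0 0 0 0 0",
  gripper=0,
  grip_force=60,
)

```text
time: 14.3
ee_pos: [0.4949, -0.2928, -0.0045]
ee_rot: [-0.0, 0.711, 0.704, -0.0]
ft_force: [0.5, 0.8, 0.8]
finger_gap: 0.0414
```

arm_command(
  moves="0 0 0 0 0 0; 0 0 0 0 0 0; 0 0 0 0 0 0",
)

```text
time: 14.68
ee_pos: [0.4947, -0.2928, -0.0045]
ee_rot: [-0.0, 0.711, 0.704, -0.0]
ft_force: [-0.7, -1.3, 0.1]
finger_gap: 0.0211
```

arm_command(
  moves="0 0 -0.006 0 0 0; 0 0 -0.02 0 0 0; 0 0 -0.03 0 0 0; 0 0 -0.02 0 0 0; 0 0 0 0 0 0",
)

```text
time: 15.3
ee_pos: [0.496, -0.2933, 0.0733]
ee_rot: [0.001, 0.711, 0.704, 0.001]
ft_force: [0.4, 0.1, -2.9]
finger_gap: 0.0212
```

Run:
```python
from h import *
to([.492,-.2,.0685]); 
for n,t in (('scene','c10'),('side','s10'),('wrist','w10')): grab(n,t)
crop('c10',200,170,360,290,5,'c10c');crop('s10',270,140,370,240,6,'s10c')
```

```text
t 15.3 pos [ 0.496  -0.2933  0.0733] world d [-0.004   0.0933 -0.0048] tool d [ 0.0932 -0.0049  0.0047]
xt [ 0.0097  1.     -0.001 ] yt [ 0.9999 -0.0097  0.0032] f [ 0.3985  0.0714 -2.8647] gap 0.021162629467793428
```

View pics/c10c.png

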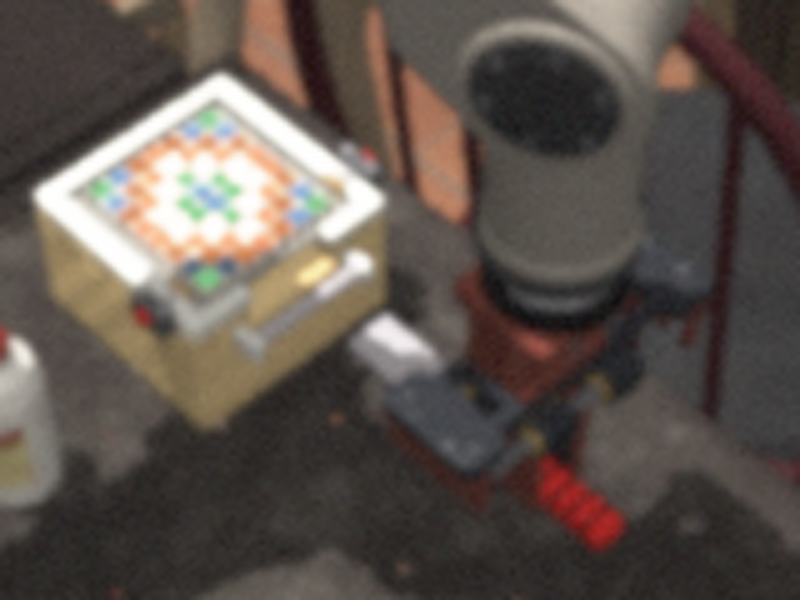

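View pics/w10.png

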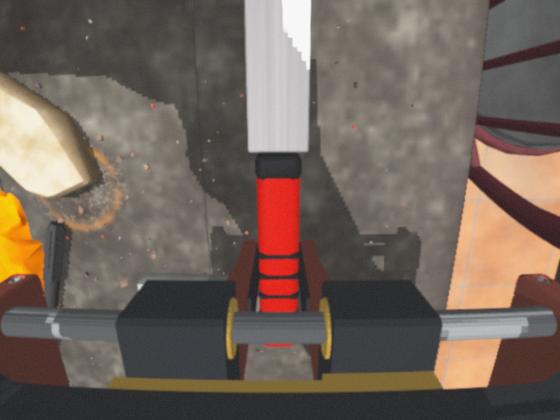

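View pics/s10c.png

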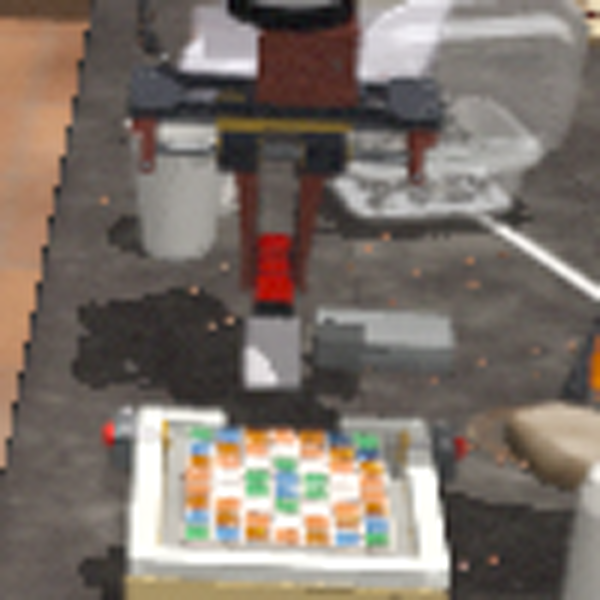

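```bash
cat >> h.py <<'E'
def blade(t,roi,zr=(.02,.15),sat=60,vmin=95):
    """fit blade top: low-saturation bright pixels within roi and height range; print z=a+b*y and extent"""
    z=load(t);C=cloud(z);x0,y0,x1,y1=roi
    hsv=cv2.cvtColor(z['im'],cv2.COLOR_RGB2HSV);m=np.zeros(hsv.shape[:2],bool);m[y0:y1,x0:x1]=1
    m&=(hsv[...,1]<sat)&(hsv[...,2]>vmin)&(C[...,2]>zr[0])&(C[...,2]<zr[1])
    P=C[m]; 
    A=np.c_[np.ones(len(P)),P[:,1]];w=np.ones(len(P),bool)
    for _ in range(5):
        s=np.linalg.lstsq(A[w],P[w,2],rcond=None)[0];r=P[:,2]-A@s;w=np.abs(r)<max(2*np.std(r[w]),.001)
    Q=P[w];print(t,'n',w.sum(),'slope',s[1],'x',Q[:,0].min(),Q[:,0].max(),'y',np.percentile(Q[:,1],[0,2,98,100]),'z at ymax/ymin',s[0]+s[1]*Q[:,1].max(),s[0]+s[1]*Q[:,1].min(),'sd',np.std(r[w]));return s
E
python3 - <<'E'
from h import *
blade('w10',(245,0,312,150)); blade('c10',(268,225,295,255)); blade('s10',(308,192,322,206))
z=load('w10');C=cloud(z);
for v in range(4,150,15): print(v,np.median(C[v,262:295],0))
for v in range(180,255,15): print(v,np.median(C[v,270:290],0))
E
```

```text
w10 n 8356 slope -0.0016100901648824566 x 0.4806310219819417 0.5107870116073332 y [-0.2319 -0.2303 -0.1663 -0.1648] z at ymax/ymin 0.08692084073037894 0.08702882543801943 sd 0.0005119434427030374
c10 n 124 slope -0.09168132760666273 x 0.48037654299655497 0.512666934584088 y [-0.2019 -0.1987 -0.1537 -0.1517] z at ymax/ymin 0.08774062380192965 0.09234411497258727 sd 0.0017362087436568515
s10 n 96 slope -0.0011795578930602977 x 0.4844629635345225 0.5119482949451027 y [-0.2319 -0.2314 -0.1503 -0.1489] z at ymax/ymin 0.0869487655224411 0.08704659882536075 sd 0.0011323226989058245
4 [ 0.4963 -0.1669  0.0869]
19 [ 0.4962 -0.1731  0.0869]
34 [ 0.4962 -0.1795  0.087 ]
49 [ 0.4961 -0.1859  0.0869]
64 [ 0.496  -0.1924  0.0866]
79 [ 0.496  -0.1991  0.0869]
94 [ 0.4959 -0.2058  0.0869]
109 [ 0.4958 -0.2127  0.0873]
124 [ 0.4958 -0.2197  0.087 ]
139 [ 0.4957 -0.2268  0.0871]
180 [ 0.4963 -0.2462  0.0922]
195 [ 0.4962 -0.2538  0.0922]
210 [ 0.4961 -0.2616  0.092 ]
225 [ 0.4961 -0.2696  0.0917]
240 [ 0.496  -0.2778  0.092 ]
```

arm_command(
  moves="0.01 -0.0015 0.0025 0 0 -1; 0.015 0 0 0 0 0; 0.01 0 0 0 0 0; 0 0 0 0 0 0",
)

```text
time: 15.95
ee_pos: [0.4935, -0.2563, 0.0688]
ee_rot: [-0.0, 0.704, 0.71, 0.0]
ft_force: [-0.1, -0.1, -0.6]
finger_gap: 0.0217
```

Run:
```python
from h import *
to([.4932,-.2,.069]); 
for n,t in (('scene','c11'),('side','s11'),('wrist','w11')): grab(n,t)
to([.4932,-.2,.069]); 
crop('c11',200,170,360,290,5,'c11c');crop('s11',270,140,370,240,6,'s11c')
blade('w11',(245,0,312,150)); blade('s11',(308,192,322,208),vmin=95)
C=cloud(load('w11'))
for v in range(4,150,25): print(v,np.median(C[v,262:295],0))
```

```text
t 15.95 pos [ 0.4935 -0.2563  0.0688] world d [-0.0003  0.0563  0.0002] tool d [ 0.0563  0.0002 -0.0002]
xt [-0.0094  1.      0.0007] yt [ 1.      0.0094 -0.0003] f [-0.1116 -0.0889 -0.5597] gap 0.021728950536064426
t 16.1 pos [ 0.4934 -0.2581  0.0692] world d [-0.0002  0.0581 -0.0002] tool d [0.0581 0.0002 0.0002]
xt [-0.0074  1.     -0.0005] yt [1.     0.0074 0.0004] f [-0.168   0.1415 -1.8773] gap 0.021596205057165294
w11 n 8313 slope -0.002578343794764539 x 0.4774570475212005 0.5080394218248229 y [-0.1973 -0.1958 -0.1317 -0.1303] z at ymax/ymin 0.0846251852549361 0.08479793075484039 sd 0.0005056743511059889
s11 n 82 slope 0.02109244769385511 x 0.4788899092426906 0.5083098620519266 y [-0.2011 -0.1995 -0.1288 -0.127 ] z at ymax/ymin 0.08471313698422832 0.08314871154601977 sd 0.0008540131333985058
4 [ 0.4927 -0.1323  0.0845]
29 [ 0.4928 -0.1428  0.0846]
54 [ 0.4928 -0.1536  0.0847]
79 [ 0.4929 -0.1646  0.085 ]
104 [ 0.493  -0.1759  0.0849]
129 [ 0.4931 -0.1875  0.085 ]
```

View pics/c11c.png

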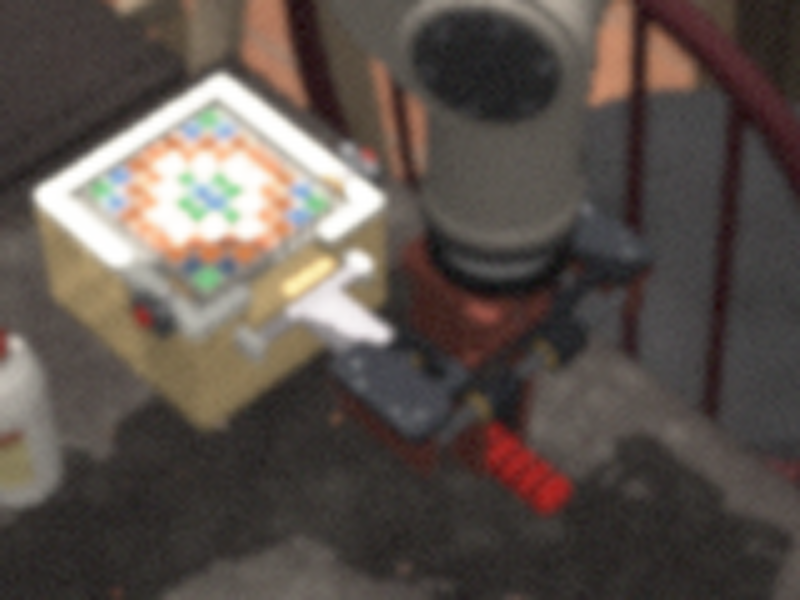

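View pics/s11c.png

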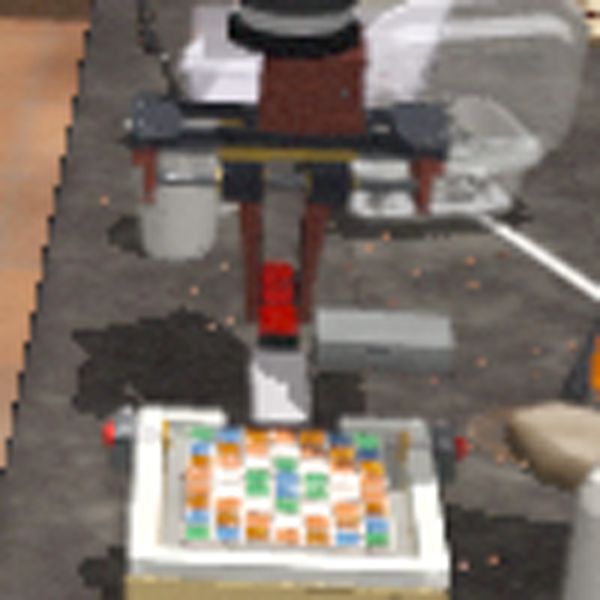

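arm_command(
  moves="0.012 0 0 0 0 0; 0.012 0 0 0 0 0; 0.012 0 0 0 0 0; 0.01 0 0 0 0 0; 0 0 0 0 0 0",
)

```text
time: 16.73
ee_pos: [0.4931, -0.2105, 0.0689]
ee_rot: [-0.0, 0.704, 0.71, 0.0]
ft_force: [-0.1, 0.2, -2.3]
finger_gap: 0.0215
```

Run:
```python
from h import *
grab('scene','c12');grab('wrist','w12')
to([.4932,-.2,.069]); 
crop('c12',200,170,360,290,5,'c12c')
C=cloud(load('w12'))
for v in range(4,150,25): print(v,np.median(C[v,262:295],0))
```

```text
t 16.825 pos [ 0.493  -0.2118  0.0691] world d [ 0.0002  0.0118 -0.0001] tool d [0.0118 0.0003 0.0001]
xt [-0.0077  1.     -0.0003] yt [1.     0.0077 0.0002] f [-0.2272 -0.3605 -1.5207] gap 0.021202089592917635
4 [ 0.4923 -0.086   0.0846]
29 [ 0.4923 -0.0964  0.0844]
54 [ 0.4924 -0.1072  0.0846]
79 [ 0.4925 -0.1182  0.0845]
104 [ 0.4926 -0.1295  0.0849]
129 [ 0.4927 -0.1411  0.0848]
```

View pics/c12c.png

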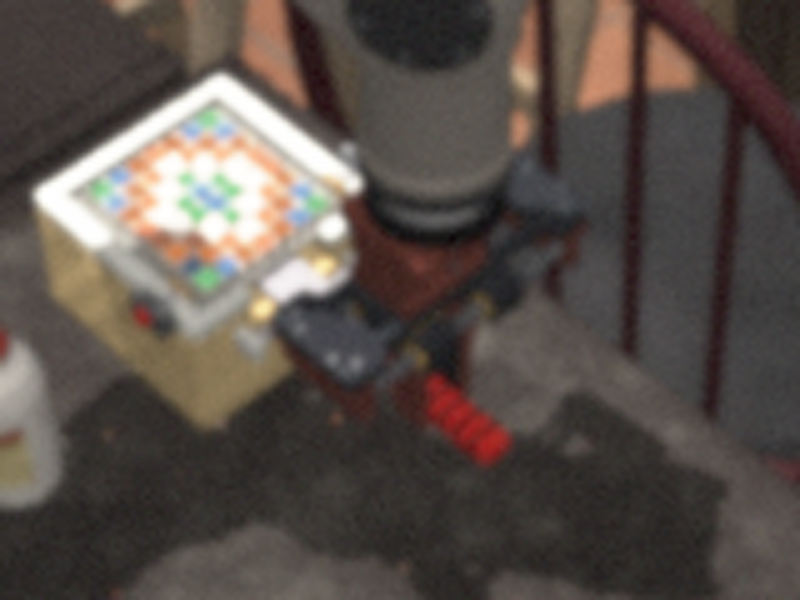

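View pics/w12.png

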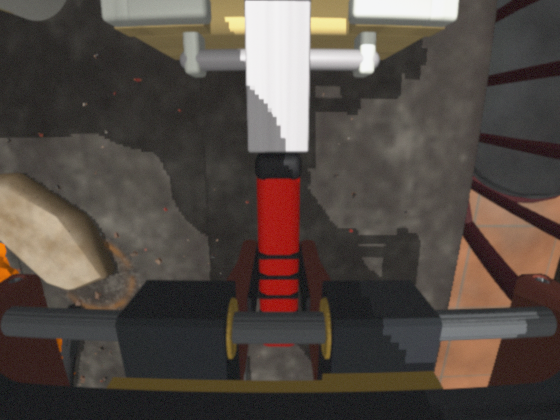

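arm_command(
  moves="0.006 0 0 0 0 0; 0.0055 0 0 0 0 0; 0 0 0.001 0 0 0; 0 0 0.001 0 0 0; 0 0 0 0 0 0",
)

```text
time: 17.45
ee_pos: [0.4929, -0.2002, 0.067]
ee_rot: [-0.0, 0.705, 0.71, 0.0]
ft_force: [1.2, 0.8, 0.7]
finger_gap: 0.0215
```

Run:
```python
from h import *
grab('wrist','w13');o=sensors.get_obs()
to([.4932,-.2002,.0675]);print(o['qpos'],o['wrist_torque']) 
C=cloud(load('w13'))
for v in range(4,150,35): print(v,np.median(C[v,262:295],0))
```

```text
t 17.5 pos [ 0.4929 -0.2002  0.067 ] world d [ 0.0003 -0.      0.0005] tool d [-0.      0.0003 -0.0005]
xt [-0.0074  1.      0.0004] yt [1.     0.0074 0.    ] f [ 0.8419  0.7861 -1.4174] gap 0.021692371516646675
[-0.413   0.6294  0.9208  2.0619 -0.7106  0.8022  0.9497] [ 0.3115  0.0936 -0.0177]
4 [ 0.4922 -0.0777  0.0915]
39 [ 0.4923 -0.0897  0.0834]
74 [ 0.4924 -0.1049  0.0832]
109 [ 0.4926 -0.1206  0.0832]
144 [ 0.4926 -0.1371  0.0831]
```

Blade lies level at the rod (top 83 mm), with tip at frame x ≈ −43. Now the lever turn.

arm_command(
  moves="0.0005 0 0.0066 0 4 0; 0.0005 0 0.0066 0 4 0; 0.0005 0 0.0066 0 4 0; 0 0 0 0 0 0",
)

```text
time: 18.0
ee_pos: [0.4924, -0.1988, 0.0472]
ee_rot: [-0.074, 0.701, 0.705, 0.073]
ft_force: [-0.0, -0.5, -0.6]
finger_gap: 0.0213
```

Run:
```python
from h import *
for n,t in (('scene','c14'),('side','s14'),('wrist','w14')): grab(n,t)
o=sensors.get_obs()
to([.4932,-.2002,.0675]);print(o['qpos'],o['wrist_torque']); print(np.degrees(np.arcsin(ee()[2,0])))
crop('c14',200,170,360,290,5,'c14c');crop('s14',270,140,370,240,6,'s14c')
C=cloud(load('w14'))
for v in range(4,150,25): print(v,np.median(C[v,262:295],0))
```

```text
t 18.15 pos [ 0.4929 -0.1986  0.0476] world d [ 0.0003 -0.0016  0.0199] tool d [ 0.0025  0.0003 -0.0198]
xt [-0.007   0.9788  0.2048] yt [1.     0.0071 0.0004] f [-0.4067 -1.7943 -0.81  ] gap 0.02178965041543285
[-0.1832  0.6625  0.7777  2.     -0.8141  0.9374  1.1043] [-0.8588  0.1666  0.0222]
11.819017782080326
4 [ 0.4922 -0.0839  0.0967]
29 [ 0.4922 -0.0897  0.0869]
54 [ 0.4923 -0.1002  0.0846]
79 [ 0.4924 -0.1109  0.0824]
104 [ 0.4924 -0.122   0.0804]
129 [ 0.4925 -0.1333  0.0779]
```

View pics/c14c.png

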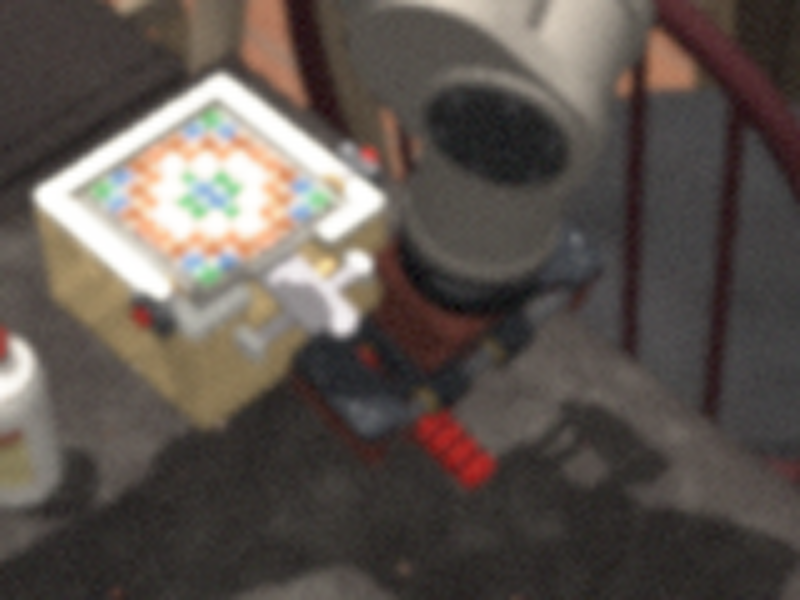

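View pics/s14c.png

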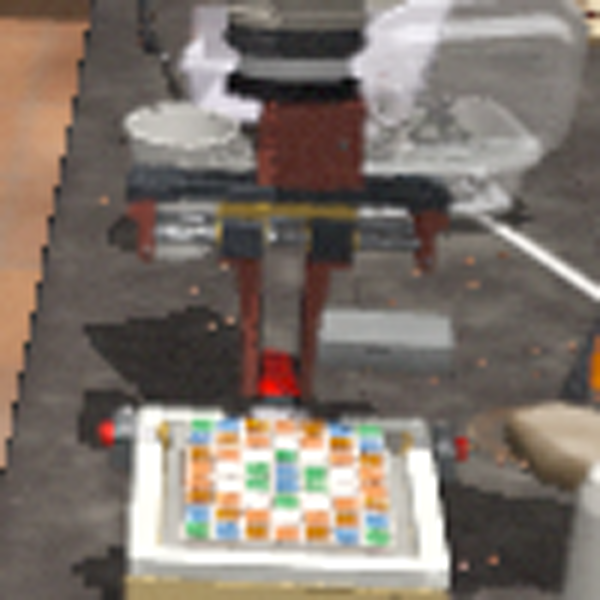

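arm_command(
  moves="0.0005 0 0.0066 0 4 0; 0.0005 0 0.0066 0 4 0; 0.0005 0 0.0066 0 4 0; 0 0 0 0 0 0",
)

```text
time: 18.65
ee_pos: [0.4925, -0.1912, 0.0284]
ee_rot: [-0.147, 0.69, 0.694, 0.146]
ft_force: [-1.3, -1.6, 0.5]
finger_gap: 0.0216
```

Run:
```python
from h import *
for n,t in (('scene','c15'),('side','s15'),('wrist','w15')): grab(n,t)
o=sensors.get_obs()
to([.4932,-.2002,.0675]);print(o['qpos'],o['wrist_torque']); print(np.degrees(np.arcsin(ee()[2,0])))
crop('c15',200,170,360,290,5,'c15c');crop('s15',270,140,370,240,6,'s15c')
C=cloud(load('w15'))
for v in range(4,150,25): print(v,np.median(C[v,262:295],0))
```

```text
t 18.8 pos [ 0.4929 -0.1907  0.029 ] world d [ 0.0003 -0.0095  0.0385] tool d [ 0.0069  0.0002 -0.039 ]
xt [-0.0075  0.9146  0.4043] yt [1.     0.0081 0.0002] f [-0.4378 -1.676  -0.1268] gap 0.021639522095586665
[ 0.0035  0.7374  0.6648  1.9311 -0.8976  1.0964  1.2254] [-0.7501  0.1148  0.0632]
23.846849147849753
4 [ 0.4921 -0.0833  0.095 ]
29 [ 0.4922 -0.0926  0.0905]
54 [ 0.4923 -0.1025  0.0864]
79 [ 0.4924 -0.1125  0.0821]
104 [ 0.4924 -0.1227  0.0774]
129 [ 0.4925 -0.1333  0.0726]
```

View pics/c15c.png

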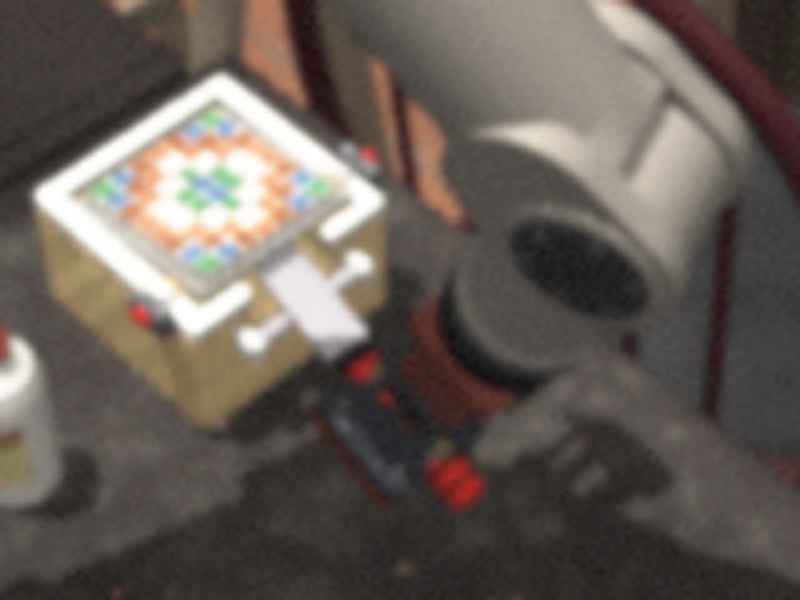

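View pics/s15c.png

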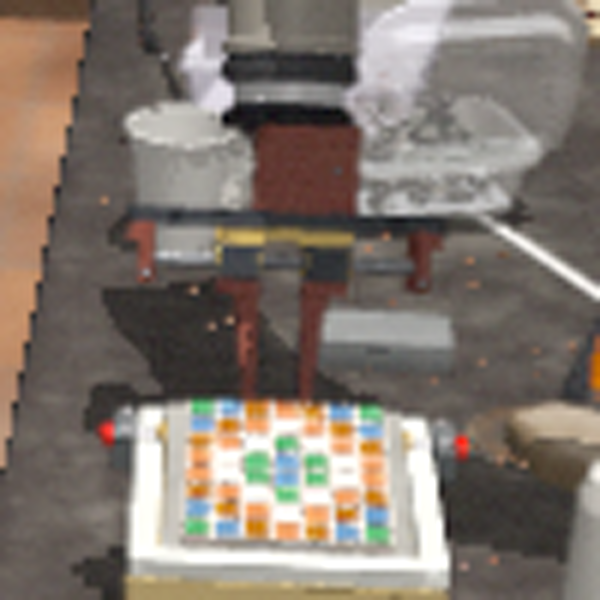

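arm_command(
  moves="0.0003 0 0.0041 0 2.5 0; 0 0 0 0 0 0; 0 0 0 0 0 0",
)

```text
time: 19.18
ee_pos: [0.4928, -0.1884, 0.0251]
ee_rot: [-0.163, 0.686, 0.691, 0.162]
ft_force: [-0.2, -0.7, -1.2]
finger_gap: 0.0217
```

```bash
cat >> h.py <<'E'
def tile(t,x0=.445,x1=.54):
    C=cloud(load(t)).reshape(-1,3); c=np.array([.4923,-.0189]);a=np.radians(90.4);
    d=C[:,:2]-c; lx=d@[np.cos(a),np.sin(a)];ly=d@[-np.sin(a),np.cos(a)]
    for nm,k in (('left',(ly>25e-3)&(ly<48e-3)),('mid',np.abs(ly)<25e-3),('right',(ly<-25e-3)&(ly>-48e-3))):
        m=k&(np.abs(lx)<.05)&(C[:,2]>.08)&(C[:,2]<.16)
        s=np.polyfit(lx[m],C[m,2],1);print(t,nm,m.sum(),'slope',s[0],'top z at -62',np.polyval(s,-.062),'at +56',np.polyval(s,.056),'=> underside front',np.polyval(s,-.062)-.012*np.cos(np.arctan(s[0])))
E
python3 - <<'E'
from h import *
for n,t in (('scene','c16'),('side','s16')): grab(n,t)
to([.4932,-.2002,.0675]);print(sensors.get_obs()['wrist_torque']); print(np.degrees(np.arcsin(ee()[2,0])))
for t in ('c11','s11','c15','s15','c16','s16'): tile(t)
crop('c16',200,170,360,290,5,'c16c');crop('s16',280,190,360,260,9,'s16c')
E
```

```text
t 19.275 pos [ 0.4928 -0.1884  0.0252] world d [ 0.0004 -0.0118  0.0423] tool d [ 0.0083  0.0003 -0.0431]
xt [-0.0069  0.8949  0.4462] yt [1.     0.0076 0.0001] f [ 0.7004 -0.6632 -0.4513] gap 0.0216280049700206
[-0.4674  0.0674 -0.0079]
26.4978948812947
c11 left 196 slope 0.0028650874270992033 top z at -62 0.10032277415026794 at +56 0.10066085446666564 => underside front 0.0883228234023205
c11 mid 410 slope 0.00044841531152756717 top z at -62 0.10044925372522993 at +56 0.1005021667319902 => underside front 0.0884492549316875
c11 right 173 slope -0.000929227976655804 top z at -62 0.10050990443191177 at +56 0.10040025553066638 => underside front 0.08850990961269621
s11 left 129 slope 0.0007224108539424507 top z at -62 0.09837211512127222 at +56 0.09845735960203744 => underside front 0.08637211825253566
s11 mid 276 slope -0.0033194555362418697 top z at -62 0.09863255941148187 at +56 0.09824086365820534 => underside front 0.08663262552364585
s11 right 132 slope 0.0007271324962073753 top z at -62 0.09862193464803998 at +56 0.09870773628259245 => underside front 0.08662193782036873
c15 le
[... 948 characters left out ...]
712777323
c16 mid 369 slope -0.14187101576535363 top z at -62 0.11825460498196157 at +56 0.10151382512164984 => underside front 0.1063735763382716
c16 right 154 slope -0.13491436095957046 top z at -62 0.1173154607128209 at +56 0.10139556611959158 => underside front 0.10542320339262454
s16 left 165 slope -0.1517746712692181 top z at -62 0.1159845137412597 at +56 0.09807510253149196 => underside front 0.10412038411457111
s16 mid 344 slope -0.14503433061182305 top z at -62 0.11600318250377145 at +56 0.09888913149157633 => underside front 0.10412743540572567
s16 right 165 slope -0.14789720596837108 top z at -62 0.11621442025553476 at +56 0.09876254995126697 => underside front 0.10434354722424931
```

View pics/c16c.png

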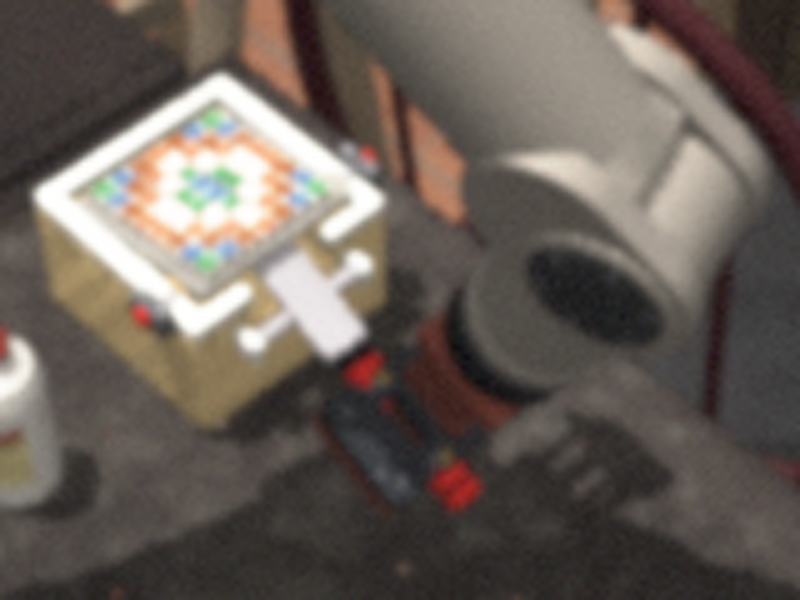

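View pics/s16c.png

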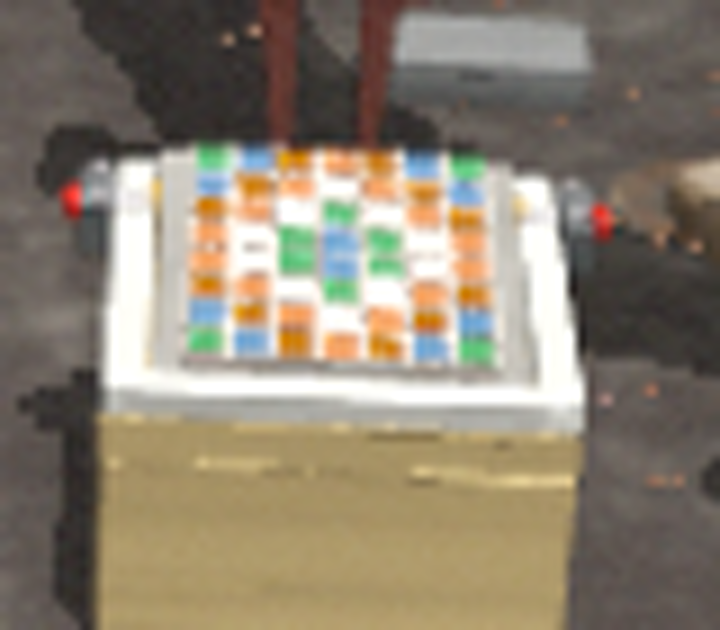

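arm_command(
  moves="-0.0001 0 -0.0066 0 -4 0; -0.0001 0 -0.0066 0 -4 0; -0.0001 0 -0.0066 0 -4 0; 0 0 0 0 0 0",
)

```text
time: 19.77
ee_pos: [0.4934, -0.195, 0.0439]
ee_rot: [-0.09, 0.698, 0.705, 0.089]
ft_force: [0.4, 0.6, -0.5]
finger_gap: 0.0216
```

Run:
```python
from h import *
for n,t in (('scene','c17'),('side','s17'),('wrist','w17')): grab(n,t)
to([.4932,-.2002,.0675]);print(sensors.get_obs()['wrist_torque']); print(np.degrees(np.arcsin(ee()[2,0])))
for t in ('c17','s17'): tile(t)
crop('c17',200,170,360,290,5,'c17c')
C=cloud(load('w17'))
for v in range(4,150,25): print(v,np.median(C[v,262:295],0))
```

```text
t 19.925 pos [ 0.4928 -0.196   0.0432] world d [ 0.0004 -0.0042  0.0243] tool d [ 0.0021  0.0004 -0.0246]
xt [-0.0072  0.9677  0.2521] yt [ 1.      0.0075 -0.0002] f [0.7738 0.5145 0.137 ] gap 0.021600200706498877
[ 0.0131  0.0416 -0.0603]
14.60291098440975
c17 left 175 slope -0.13415373679460932 top z at -62 0.11771823857554174 at +56 0.10188809763377783 => underside front 0.10582478589674954
c17 mid 357 slope -0.14729613015146736 top z at -62 0.11841363135222348 at +56 0.10103268799435033 => underside front 0.10654172758395794
c17 right 156 slope -0.12766711116705892 top z at -62 0.11685131998203975 at +56 0.1017866008643268 => underside front 0.10494793389609683
s17 left 162 slope -0.15424884520442653 top z at -62 0.11657186478542238 at +56 0.09837050105130005 => underside front 0.10471212308381439
s17 mid 350 slope -0.14759019998162978 top z at -62 0.1163395016652723 at +56 0.09892385806743999 => underside front 0.1044681016829921
s17 right 167 slope -0.1513612580849414 top z at -62 0.11645710320718347 at +56 0.09859647475316038 => underside front 0.10459224684428214
4 [ 0.4922 -0.0788  0.0911]
29 [ 0.4923 -0.0888  0.0884]
54 [ 0.4924 -0.099   0.0856]
79 [ 0.4924 -0.1097  0.0828]
104 [ 0.4925 -0.1206  0.0801]
129 [ 0.4926 -0.1318  0.0772]
```

View pics/c17c.png

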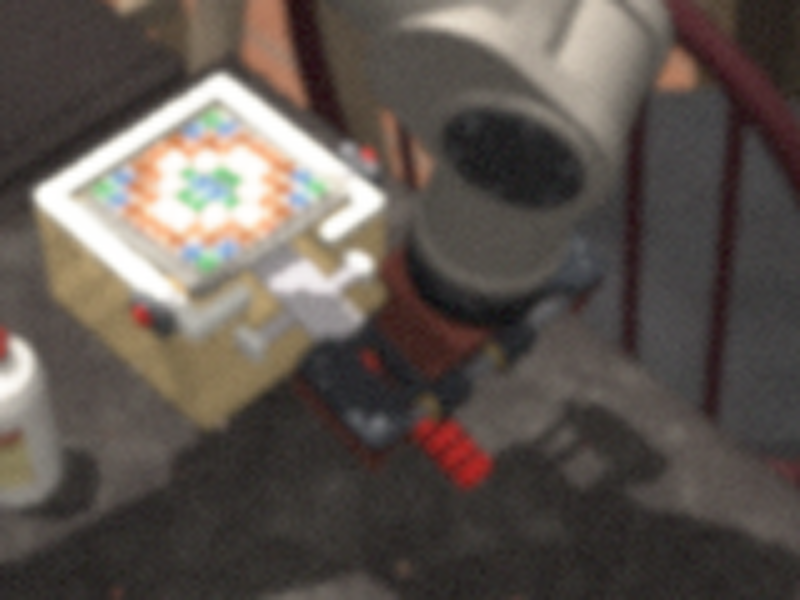

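arm_command(
  moves="-0.0001 0 -0.0066 0 -4 0; -0.0001 0 -0.0066 0 -4 0; -0.0001 0 -0.0066 0 -4 0; -0.0001 0 -0.0045 0 -2.5 0; 0 0 0 0 0 0",
)

```text
time: 20.55
ee_pos: [0.4928, -0.2002, 0.067]
ee_rot: [-0.0, 0.704, 0.71, 0.0]
ft_force: [0.7, 0.8, -0.1]
finger_gap: 0.0214
```

Run:
```python
from h import *
grab('wrist','w18');to([.4932,-.293,.07]);print(np.degrees(np.arcsin(ee()[2,0])))
C=cloud(load('w18'))
for v in range(4,150,25): print(v,np.median(C[v,262:295],0))
```

```text
t 20.6 pos [ 0.4927 -0.2003  0.0669] world d [ 0.0005 -0.0927  0.0031] tool d [-0.0927 -0.0002 -0.0032]
xt [-0.0075  1.      0.0016] yt [ 1.      0.0075 -0.0006] f [ 1.0837  1.3019 -0.8809] gap 0.021516845993245864
0.09054987305164541
4 [ 0.4921 -0.0835  0.1091]
29 [ 0.4921 -0.0856  0.0833]
54 [ 0.4922 -0.0962  0.0832]
79 [ 0.4923 -0.1071  0.0834]
104 [ 0.4924 -0.1184  0.0831]
129 [ 0.4925 -0.13    0.0831]
```

arm_command(
  moves="0 0 -0.002 0 0 0; -0.015 0 0 0 0 0; -0.025 0 0 0 0 0; -0.03 0 0 0 0 0; -0.03 0 0 0 0 0",
)

```text
time: 21.22
ee_pos: [0.493, -0.303, 0.0691]
ee_rot: [0.0, 0.705, 0.709, -0.0]
ft_force: [0.7, 0.2, -2.6]
finger_gap: 0.0215
```

arm_command(
  moves="0 0 0.02 0 0 0; 0 0 0.03 0 0 0; 0 0 0.014 0 0 0; 0 0 0.004 0 0 0; 0 0 0 0 0 0",
)

```text
time: 21.85
ee_pos: [0.4937, -0.3008, 0.0014]
ee_rot: [0.0, 0.704, 0.71, -0.0]
ft_force: [-1.0, 1.0, -1.7]
finger_gap: 0.0214
```

Run:
```python
from h import *
for n,t in (('scene','c19'),('side','s19'),('wrist','w19')): grab(n,t)
to([.4932,-.3,-.0045])
for t in ('c19','s19'): tile(t)
C=cloud(load('w19'))
for v in range(4,150,35): print(v,np.median(C[v,262:295],0))
```

```text
t 22.0 pos [ 0.4942 -0.3008  0.002 ] world d [-0.001   0.0008 -0.0065] tool d [ 0.0008 -0.001   0.0065]
xt [-0.0077  1.     -0.0005] yt [1.     0.0077 0.0012] f [ 0.1076  0.2126 -1.517 ] gap 0.02149575397507917
c19 left 173 slope -0.1381979016473186 top z at -62 0.11783002414419186 at +56 0.10152267174980825 => underside front 0.1059430003844699
c19 mid 367 slope -0.14334695740897127 top z at -62 0.11824547341733396 at +56 0.10133053244307536 => underside front 0.10636689542387222
c19 right 154 slope -0.1457227989640946 top z at -62 0.11823466407671693 at +56 0.10103937379895377 => underside front 0.10636008094611882
s19 left 162 slope -0.1550943837168996 top z at -62 0.1165526887208702 at +56 0.09825155144227604 => underside front 0.10469446171012341
s19 mid 347 slope -0.1456323003090113 top z at -62 0.11608144956336337 at +56 0.09889683812690005 => underside front 0.10420671313501288
s19 right 169 slope -0.15534733955310148 top z at -62 0.11660466872350225 at +56 0.09827368265623627 => underside front 0.10474689635166931
4 [ 0.4934 -0.1755  0.0175]
39 [ 0.4935 -0.1903  0.0177]
74 [ 0.4936 -0.2055  0.0177]
109 [ 0.4937 -0.2213  0.0176]
144 [ 0.4938 -0.2379  0.0175]
```

arm_command(
  moves="0 0 0.003 0 0 0; 0 0 0.002 0 0 0; 0 0 0.001 0 0 0; 0 0 0.0005 0 0 0; 0 0 0 0 0 0",
)

```text
time: 22.62
ee_pos: [0.4936, -0.3005, -0.0045]
ee_rot: [-0.0, 0.705, 0.71, 0.001]
ft_force: [-2.4, 3.0, 7.9]
finger_gap: 0.0215
```

arm_command(
  moves="0 0 0 0 0 0; 0 0 0 0 0 0; 0 0 0 0 0 0; 0 0 0 0 0 0; 0 0 0 0 0 0",
  gripper=0.8,
)

```text
time: 23.25
ee_pos: [0.4936, -0.3006, -0.0053]
ee_rot: [-0.0, 0.704, 0.71, -0.0]
ft_force: [0.3, -0.1, 0.6]
finger_gap: 0.068
```

arm_command(
  moves="0 0 -0.01 0 0 0; 0 0 -0.04 0 0 0; 0 0 -0.05 0 0 0; 0 0 -0.06 0 0 0; 0 0 -0.05 0 0 0",
)

```text
time: 23.88
ee_pos: [0.4934, -0.301, 0.2075]
ee_rot: [0.001, 0.705, 0.709, 0.0]
ft_force: [0.5, 0.4, -0.1]
finger_gap: 0.0703
```

arm_command(
  moves="0 -0.02 -0.05 0 0 0; 0 -0.02 -0.05 0 0 0; 0 0 0 0 0 0; 0 0 0 0 0 0",
)

```text
time: 24.38
ee_pos: [0.4536, -0.3003, 0.3044]
ee_rot: [-0.0, 0.704, 0.71, 0.001]
ft_force: [0.2, -0.0, -0.3]
finger_gap: 0.0706
```

Run:
```python
from h import *
for n,t in (('scene','c20'),('side','s20'),('wrist','w20')): grab(n,t)
to([.4932,-.3,-.0045])
for t in ('c20','s20'): tile(t)
crop('s20',270,140,390,270,5,'s20c')
```

```text
t 24.525 pos [ 0.4535 -0.3002  0.3035] world d [ 0.0397  0.0002 -0.308 ] tool d [-0.0003  0.0404  0.3079]
xt [-0.008   1.      0.0006] yt [ 1.      0.008  -0.0021] f [ 0.5714 -0.8195  0.4706] gap 0.07031233144156496
c20 left 171 slope -0.14422702233528312 top z at -62 0.11821447289448198 at +56 0.10119568425891856 => underside front 0.10633736749970439
c20 mid 363 slope -0.1459234913161982 top z at -62 0.11830315247399896 at +56 0.10108418049868757 => underside front 0.10642890961933935
c20 right 159 slope -0.14814256964124536 top z at -62 0.11855066136688971 at +56 0.10106983814922277 => underside front 0.10668021021923016
s20 left 162 slope -0.1450555654390807 top z at -62 0.11604186469265161 at +56 0.09892530797084008 => underside front 0.10416615341824512
s20 mid 349 slope -0.14108769658361905 top z at -62 0.11565713738570445 at +56 0.0990087891888374 => underside front 0.10377481781333073
s20 right 166 slope -0.1452834764439638 top z at -62 0.11609048550323006 at +56 0.09894703528284232 => underside front 0.10421515902968004
```

View pics/c20.png

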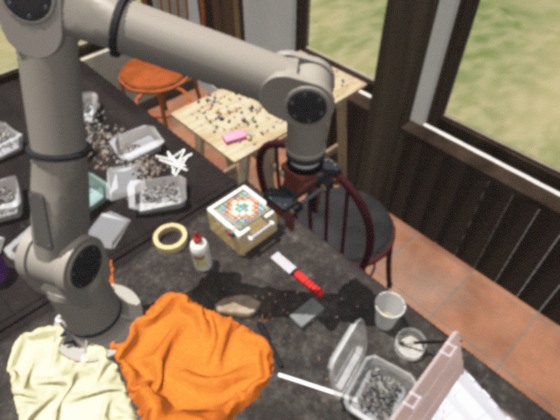

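View pics/s20c.png

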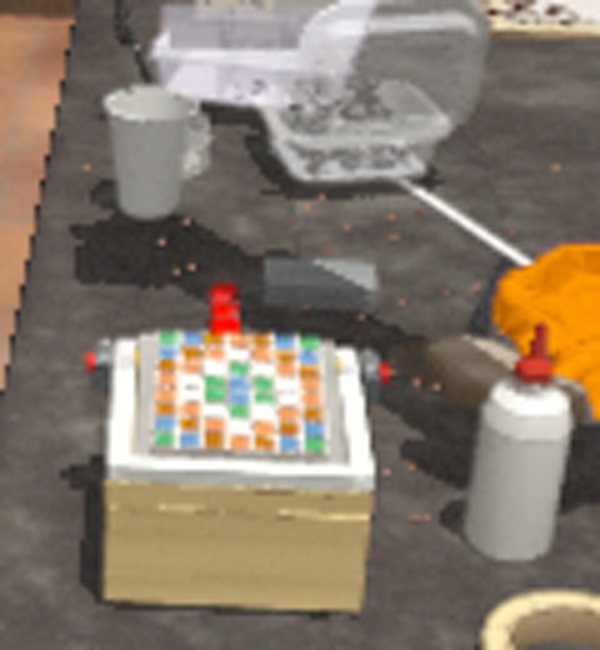

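View pics/w20.png

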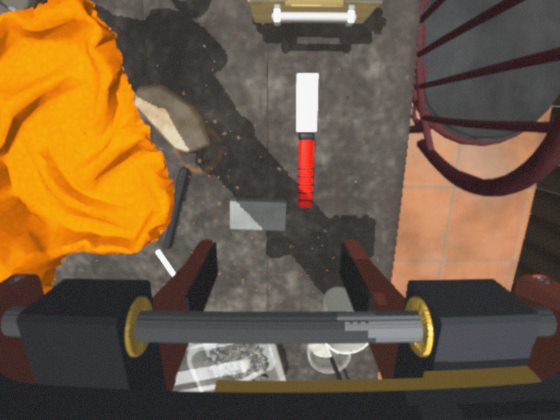

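The scene view shows the tile at (243,205) raised at its front. The bar lies at (297,273), the stone flat at (307,313), and the cup stands at (390,310). The gripper touches nothing, so I am handing in.

```bash
python3 -c "
from station import workorder
print(workorder.hand_in())"
```

```text
the job is handed in; nothing more can be done
None
```

The tile is levered up and resting on both spring catches, and the job is handed in at about 24.5 s.

**What I did:**
- I lifted the whetstone off the tile and laid it flat on the bench at about (0.42, −0.37), roughly 0.27 m from the frame's front.
- I picked up the red-handled bar and slid the blade level over the rod, with its tip at frame x ≈ −43 mm.
- I levered to 26.5° (0.46 rad), lowered and withdrew the bar, and laid it back on the bench.

**Last checks:**
- **Tile:** the underside of the front edge reads about 106.5 mm from the scene camera and 104 mm from the side camera. Corrected by what each camera read with the tile seated, that is about 105 mm on both sides, within the 101–106 mm band. The height stayed the same after the bar was out.
- **Other things:** the paper cup is standing, the whetstone lies flat, and the gripper is clear of everything.

**What failed or disagreed:**
- **First grasp:** my first attempt on the whetstone closed just above it. The fingertips are about 8–10 mm behind the reported TCP, not 17 mm ahead of it as the text says. I corrected every later height for that.
- **Whetstone width:** it measured about 45 mm across the grip, against the stated 50 mm.

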